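# Take the ratcheted-shut clamp from the revolving stand

## Task

One of the five glue clamps in the revolving stand was put away with its jaws ratcheted shut; the other four stand open. Turn the stand until the shut clamp's pocket faces the robot and let it stop there, then draw that clamp out and stand it, handles down, in the steel soaking pot, lowering it gently to the bottom before letting go. Leave the open clamps in their pockets, and do not knock over or push about the pot or the other things on the table.

Things in the scene. Friction and masses are not known exactly. Their poses are not given: they have to be found in the camera images.
- stand: Fixed foot of the revolving clamp stand: dark steel disc, 230 mm across, 24 mm high. Origin: centre of its underside, on the vertical turning axis; x points away from the robot (parallel to world x). The upper part that turns on it (1.8 kg): a 260 mm deck with six leaning pockets, and a column 26 mm thick, with a 14 mm neck for the last 25 mm under the handle.
- carousel (a joint): Angle by which the stand's upper part has been turned since the start, rad (0 at the start), growing anticlockwise seen from above, free for two turns either way. Light bearing friction (0.06 N m): it stays where it is left. Pockets 0 to 5 follow one another anticlockwise, 60 degrees apart.
- turn_handle (a point): Centre of the black T bar on top of the column, on the turning axis, 248 mm above the table. The bar is 100 mm long, 16 mm wide, 24 mm high (its top is 260 mm above the table) and turns with the carousel; this frame turns with it: the bar's length is along its y, its 16 mm width along its x.
- pocket0 (a point): Centre of the floor of the pocket that holds the shut clamp, 46 mm above the table, 92 mm from the axis. All six pockets: grey steel boxes, open at the top, leaning outwards 30 degrees from the vertical; inside 78 mm wide (along the circle), 24 mm from inner to outer wall, 72 mm deep along the lean, walls 3 mm.
- pocket1 (a point): Centre of the floor of the pocket that holds clamp_open1, 46 mm above the table, 92 mm from the axis; same shape as pocket0.
- pocket3 (a point): Centre of the floor of the pocket that holds clamp_open3, 46 mm above the table, 92 mm from the axis; same shape as pocket0.
- pocket4 (a point): Centre of the floor of the pocket that holds clamp_open4, 46 mm above the table, 92 mm from the axis; same shape as pocket0.
- pocket5 (a point): Centre of the floor of the pocket that holds clamp_open5, 46 mm above the table, 92 mm from the axis; same shape as pocket0.
- pocket2 (a point): Centre of the floor of the empty pocket, same height, radius and shape.
- clamp_shut: Shut clamp: black, rigid, 158 mm long, 50 mm across the jaws, pads touching, about 0.16 kg. Origin: midway between the handle ends; z towards the jaw tips, y across, x through the thickness (outwards in the pocket). Flat round pivot boss, 30 mm across, 16 mm thick along x, its centre 95 mm up z: grip there. Jaws and handles are 14 mm thick. Stands handles down in pocket0 against its outer wall, loose sideways.
- clamp_open1: Open clamp, same make as the shut one: jaw pads about 25 mm apart, handles spread to about 74 mm; about 155 mm long. Origin between the handle ends, z towards the jaws. Stands handles down in pocket1; to be left there.
- clamp_open3: Open clamp, same make as the shut one: jaw pads about 25 mm apart, handles spread to about 74 mm; about 155 mm long. Origin between the handle ends, z towards the jaws. Stands handles down in pocket3; to be left there.
- clamp_open4: Open clamp, same make as the shut one: jaw pads about 25 mm apart, handles spread to about 74 mm; about 155 mm long. Origin between the handle ends, z towards the jaws. Stands handles down in pocket4; to be left there.
- clamp_open5: Open clamp, same make as the shut one: jaw pads about 25 mm apart, handles spread to about 74 mm; about 155 mm long. Origin between the handle ends, z towards the jaws. Stands handles down in pocket5; to be left there.
- pot: Round open steel pot, 78 mm outside diameter, 72 mm inside, 78 mm high, 0.6 kg, loose on the table. Origin: centre of its underside.
- pot_in (a point): Centre of the pot's inner floor, 4 mm above its underside.
- disc_stack: Stack of abrasive discs, 110 mm across, 34 mm high, loose; bystander. Origin: centre of its underside.
- glue_bottle: White plastic glue bottle, 60 mm across, 150 mm high, loose; bystander. Origin: centre of its underside.
- glue_brush: Flat glue brush with wooden handle, 180 mm long, 40 mm wide, lying on the table, loose; bystander. Its length is along its x.
There are look-alikes about, which are no part of the job. Leave any pink or white look-alike of the clamp_open5 alone. What is shaped like the clamp_shut but pink or white is not meant.

How it is judged (in metres and radians):
On the way, in this order (a step that is already met when the one before it is completed fails the run):
1. the shut clamp's pocket faces the robot (within about 25 degrees of the side towards the robot) and the stand has stopped turning, the clamp still in its pocket (x of pocket0 in the frame of stand below -0.0834 m and velocity of joint carousel between -0.1 and 0.1 rad/s and distance between clamp_shut and pocket0 below 0.04 m), for 0.2 s.
2. the shut clamp is drawn out of its pocket (distance between clamp_shut and pocket0 above 0.1 m), for 0.1 s.
At the end, for the whole second after the job is handed in: The shut clamp stands handles down in the pot (handle ends within 37 mm of the pot's axis and less than 30 mm above its underside, leaning less than 0.8 rad), at rest; the pot is upright; every open clamp is still in its pocket (within 30 mm of its floor) (horizontal distance between clamp_shut and pot_in below 0.037 m and z of clamp_shut in the frame of pot below 0.03 m and angle between clamp_shut's own z axis and vertical below 0.8 rad and linear speed of clamp_shut below 0.02 m/s and angle between pot's own z axis and vertical below 0.1 rad and distance between clamp_open1 and pocket1 below 0.03 m and distance between clamp_open3 and pocket3 below 0.03 m and distance between clamp_open4 and pocket4 below 0.03 m and distance between clamp_open5 and pocket5 below 0.03 m); the robot touches nothing.
It fails at once if an open clamp is pulled out of its pocket (distance between clamp_open1 and pocket1 above 0.05 m or distance between clamp_open3 and pocket3 above 0.05 m or distance between clamp_open4 and pocket4 above 0.05 m or distance between clamp_open5 and pocket5 above 0.05 m).
It fails at once if the shut clamp is dropped (falls faster than 0.6 m/s out of the fingers) (contact force between the fingers and clamp_shut below 0.05 N and distance between clamp_shut and pocket0 above 0.1 m and linear speed of clamp_shut above 0.6 m/s).
It fails at once if the clamp is rammed into the pot (over 40 N) (contact force between clamp_shut and pot above 40 N).
It fails at once if the pot is knocked over or pushed more than 40 mm (distance of pot from where it was at the start of the episode above 0.04 m or angle between pot's own z axis and vertical above 0.4 rad).
It fails at once if a bystander is pushed more than 30 mm (distance of any of disc_stack, glue_bottle, glue_brush from where it was at the start of the episode above 0.03 m).
It also fails if it takes over 67 s, if anything falls off the work surface, if the arm or the gripper's body presses on something with over 40 N, if the wrist force passes 120 N, or if a joint passes its speed limit or range.

## Robot

A 6-joint arm with a two-finger parallel gripper is mounted at the origin on the work surface. World frame = base frame: x ahead of the robot, y to its left, z up, the work surface at z = 0. Lengths are in mm, angles in rad, forces in N, time in s.
With the tool pointing down it reaches from about 350 to 850 mm from the base axis. Payload 8.1 kg.
Tool frame: the origin (TCP) lies at the very end of the fingers, on their centre line; the grasp point (between the pads) lies 19 mm behind it; z points along the fingers, y is the direction in which the jaws open and shut (so a half turn about z gives the same grasp; the last joint's range is limited). The gripper opens to 93 mm and grips with 3 to 60 N. Pads are 15 mm wide; open, the fingers measure 128 mm over their backs; the gripper's body (75 mm by 188 mm) begins 65 mm behind the grasp point.
Start: joints at [-1.341, 0.13, 1.488, -0, 1.523, -0.085], TCP at [185.796, -570.513, 218.635] pointing down, gripper open.
Joint ranges: [-2.96, 2.96], [-0.89, 2.26], [0.02, 2.5], [-1.34, 4.48], [0, 2.73], [-2.66, 2.66]. Speed limits (rad/s): [2.39, 2.39, 2.79, 3.14, 3.14, 3.14].

## Interface

Orientations are given as a unit quaternion [x, y, z, w].
In Python, from workcell import arm gives the robot as it stands.
- The arm moves only by the shell command python3 -m inch 'ROWS' [OPENING]. ROWS is JSON, a list of rows, each a list of 6 numbers: the shift along the tool's x, y, z normalised to -1 to 1, where 1 is 0.5 m, then the turn, a rotation vector about the tool's x, y, z normalised to -1 to 1, where 1 is 90 degrees. In form: [[x, y, z, ax, ay, az], ...]. A call has 1 to 8 rows; each row shifts and turns the commanded pose from where the row before left it, along the tool's axes as they then stand; what a row does not reach is not made up. A row lasts 1/10 s, in which the tool goes at most 50 mm and 8.59 degrees, less where a joint would pass 70% of its speed; a pose out of reach is approached as far as the arm can. A call with a number of a shift or a turn outside -1 to 1 is refused whole. A call with a gripper value outside its range is refused whole. OPENING is the opening, from 0 (shut) to 1 (fully open), set as the call begins (- or left out, the last holds). The fingers move at their own pace and stop on an object; the grip force is fixed at half the most. Time passes only in rows, so rows that do not move let the fingers close. It gives the time, the measured TCP pose, the force and the opening at its end, in the units of the state.
- arm.state(): the state, without advancing time (a new reading comes with each control period).
- arm.grab_frame(name): name is "scene" or "top" or "wrist"; returns the picture (480x640x3 uint8, red, green, blue); there is no depth.
- arm.camera_info(name): a dict with "fx", "fy", "cx", "cy" (pixels), "rvec" (rotation vector, rad) and "tvec" (3), from world to camera coordinates, as OpenCV has them. Camera axes: x right, y down, z forward; pixel columns grow to the right and rows downward; lengths in mm; the calibration is good to about 2 mm. A picture is of the moment at which its call begins: read the wrist's pose just before it. camera_info takes no time and is no camera call; for the wrist camera it gives the pose at the moment of the call.
- arm.close_job(): hands the job in, once; it reports no verdict.
Trained networks look in the newest picture that a camera, given by its name, has taken for a name from the list of things; names that differ only in an ending like _2 or _b are one class to them, and where a whole thing is asked for, a point or a joint stands for the part that bears it (a point fixed in the world has none). Each returns a list of dicts, best first, with "confidence" (0 to 1); they miss things now and then, are a little off and sometimes report something else, mostly with a low value. They report only what shows in the picture. A call takes as long as a camera call. They do not tell look-alikes from the thing itself.
- arm.silhouettes(thing, camera): "pixels" (480x640 bool, what is visible of it) and "box" ([left, top, right, bottom] in pixels, round what is visible of it).
- arm.mark_of(thing, camera): "xy" ([column, row] in pixels: a listed point, or the origin of a listed thing).
The state is a dict: "time": time; "joints": joint angles; "qd": joint speeds; "joint_efforts": joint torques, N m; "ee_pos": TCP position; "tool_rot": TCP orientation; "contact_force": force on the tool from outside, world axes, zero at the start; "moment": the same for the moment, N m; "opening": finger opening in mm.
Only numpy, scipy, OpenCV 4.12 (cv2) and the standard library are available. Lean on these libraries where they do the work, as an engineer would, in place of code of your own. Each camera call takes 0.05 s, during which the arm holds its last target.

## Working session

There is one attempt and no reset: what is moved stays moved. The work goes in short steps, Python scripts to look and compute and a shell command to move; the robot and the scene stay as the last step left them, time stands still between calls to the robot, and variables do not carry over. Pictures are saved under pics/ and viewed, and the job is handed in when it is done.

```bash
ls; mkdir -p pics
python3 - <<'E'
from workcell import arm
import cv2
for n in ("scene","top","wrist"):
    f=arm.grab_frame(n); cv2.imwrite(f"pics/{n}0.png",f[:,:,::-1])
    i=arm.camera_info(n); print(n,i)
print(arm.state())
E
```

```text
pics
scene {'fx': 474.68069828473836, 'fy': 474.68069828473836, 'cx': 317.90715628628556, 'cy': 240.97875763587342, 'rvec': array([ 1.64708146,  1.6937644 , -0.83473985]), 'tvec': array([ -20.36818286, -190.94485558, 1669.07241401])}
top {'fx': 488.65980842517234, 'fy': 488.65980842517234, 'cx': 325.612769316545, 'cy': 252.6770026703478, 'rvec': array([ 2.14863668, -2.18633733,  0.07418994]), 'tvec': array([  47.78234579,  549.95905258, 1418.35581199])}
wrist {'fx': 346.6794586369918, 'fy': 346.6794586369918, 'cx': 315.85403683445037, 'cy': 236.12364767763572, 'rvec': array([-2.37221422,  1.72154911,  0.21935931]), 'tvec': array([-599.67059848,  -29.0563217 ,  391.77381427])}
{'time': 0.15, 'joints': array([-1.34137948e+00,  1.31006462e-01,  1.48901758e+00, -2.06943082e-05,
        1.52298952e+00, -8.54195943e-02]), 'qd': array([ 2.24553288e-03, -2.44923789e-03, -3.68362935e-03, -7.61870789e-05,
        4.52603270e-05,  1.06363188e-03]), 'joint_efforts': array([ 4.47667544e-04, -5.60478580e+01, -4.92336023e+01,  7.68507994e-02,
        3.05028702e-02, -1.01080793e-04]), 'ee_pos': array([ 185.70054069, -570.08493638,  217.82354034]), 'tool_rot': array([ 9.87634989e-01,  1.56769330e-01, -6.14157617e-05, -7.07870326e-04]), 'contact_force': array([0.33615677, 0.05352072, 0.4166242 ]), 'moment': array([-0.06192056,  0.06547631, -0.00444146]), 'opening': 93.37614256315652}
```

View pics/scene0.png

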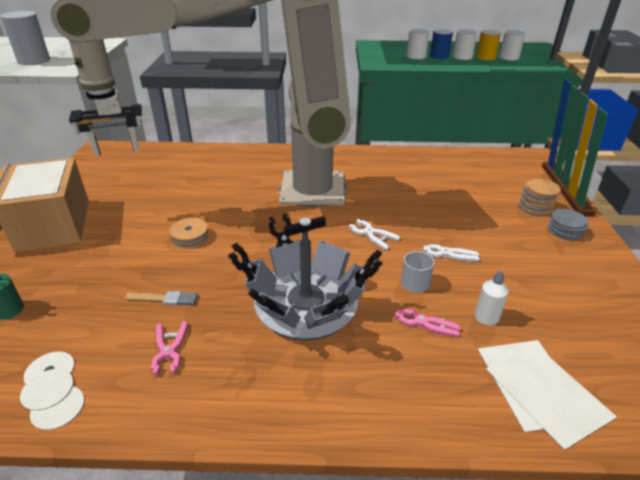

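View pics/top0.png

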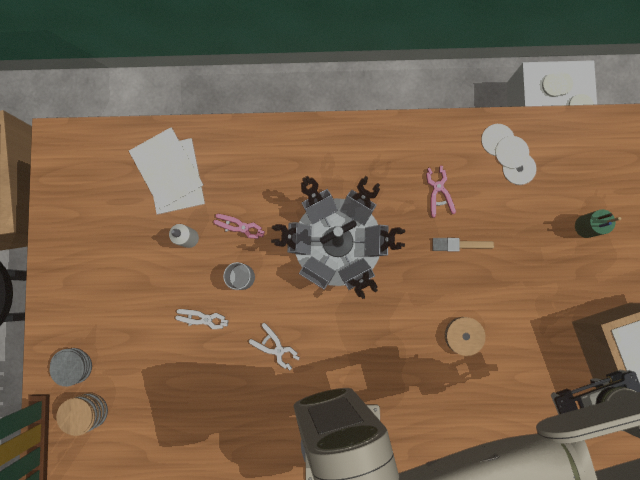

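View pics/wrist0.png

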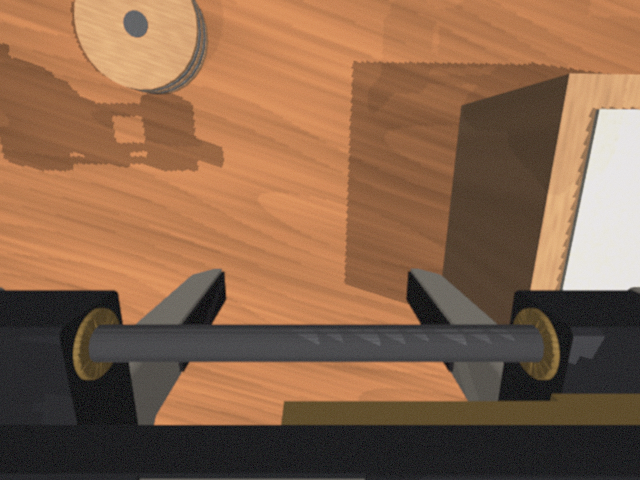

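Top: stand at (338,240), clamps at (285,236), (313,190), (365,192), (390,240) and (362,283). The empty pocket is at about (318,272) and the pot at (238,276). Next I enlarge the top view to identify the shut clamp.

```bash
cat > h.py <<'E'
from workcell import arm
import numpy as np, cv2
from scipy.spatial.transform import Rotation as R
def cam(n):
    i=arm.camera_info(n); K=np.array([[i['fx'],0,i['cx']],[0,i['fy'],i['cy']],[0,0,1.]])
    return K,R.from_rotvec(i['rvec']).as_matrix(),np.array(i['tvec'])
def proj(n,P,c=None):
    K,r,t=c or cam(n); p=(r@np.atleast_2d(P).T).T+t; q=(K@p.T).T; return q[:,:2]/q[:,2:]
def ray(n,uv,c=None):
    K,r,t=c or cam(n); d=r.T@np.linalg.solve(K,[uv[0],uv[1],1.]); return -r.T@t,d/np.linalg.norm(d)
def onz(n,uv,z,c=None):
    o,d=ray(n,uv,c); return o+d*(z-o[2])/d[2]
def tri(obs):  # list of (o,d)
    A=np.zeros((3,3));b=np.zeros(3);
    for o,d in obs:
        M=np.eye(3)-np.outer(d,d);A+=M;b+=M@o
    x=np.linalg.solve(A,b); return x,[np.linalg.norm((np.eye(3)-np.outer(d,d))@(x-o)) for o,d in obs]
E
python3 - <<'E'
from h import *
f=cv2.imread('pics/top0.png'); s=cv2.imread('pics/scene0.png')
a=cv2.resize(f[170:305,265:412],(640,588),interpolation=cv2.INTER_CUBIC); cv2.imwrite('pics/top0z.png',a)
b=cv2.resize(s[200:340,220:390],(728,600),interpolation=cv2.INTER_CUBIC); cv2.imwrite('pics/scene0z.png',b)
ct,cs=cam('top'),cam('scene')
for th in ['stand','turn_handle','pot','pot_in','pocket0','pocket2','clamp_shut','disc_stack','glue_bottle','glue_brush']:
    mt=arm.mark_of(th,'top'); ms=arm.mark_of(th,'scene')
    print(th,[(np.round(m['xy']),round(m['confidence'],2)) for m in mt[:7]],[(np.round(m['xy']),round(m['confidence'],2)) for m in ms[:7]])
    if mt and ms:
        x,e=tri([ray('top',mt[0]['xy'],ct),ray('scene',ms[0]['xy'],cs)]); print('   ',x.round(1),np.round(e,1))
E
```

```text
stand [] []
turn_handle [(array([339., 230.]), 0.97), (array([322., 213.]), 0.37)] [(array([304., 227.]), 0.58)]
    [587.    1.5 243.7] [0.8 0.8]
pot [(array([241., 276.]), 0.6)] [(array([415., 279.]), 0.94)]
    [487.1 292.6   8.6] [0.6 0.6]
pot_in [(array([241., 276.]), 0.84)] [(array([414., 283.]), 0.57)]
    [485.9 294.2  -6.8] [1.7 1.7]
pocket0 [(array([369., 247.]), 0.89), (array([324., 212.]), 0.87), (array([353., 213.]), 0.75), (array([305., 238.]), 0.74), (array([319., 270.]), 0.71), (array([355., 272.]), 0.61)] [(array([340., 295.]), 0.97), (array([289., 272.]), 0.92), (array([272., 291.]), 0.8), (array([284., 315.]), 0.66), (array([325., 270.]), 0.61), (array([318., 317.]), 0.55), (array([304., 227.]), 0.46)]
    [573.6   0.6  41.4] [90.9 90.9]
pocket2 [(array([369., 247.]), 0.89), (array([324., 212.]), 0.87), (array([353., 213.]), 0.75), (array([305., 238.]), 0.74), (array([319., 270.]), 0.71), (array([355., 272.]), 0.61)] [(array([340., 295.]), 0.97), (array([289., 272.]), 0.92), (array([272., 291.]), 0.8), (array([284., 315.]), 0.66), (array([325., 270.]), 0.61), (array([318., 317.]), 0.55), (array([304., 227.]), 0.46)]
    [573.6   0.6  41.4] [90.9 90.9]
clamp_shut [(array([173., 313.]), 0.75), (array([324., 213.]), 0.72), (array([215., 216.]), 0.7), (array([185., 236.]), 0.35)] [(array([460., 331.]), 0.75), (array([323., 315.]), 0.68), (array([482., 255.]), 0.6)]
    [ 370.2  546.7 -305.9] [49.9 49.9]
disc_stack [(array([463., 330.]), 0.58)] [(array([189., 238.]), 0.88)]
    [ 316.2 -360.2    1.2] [1.1 1.1]
glue_bottle [(array([185., 237.]), 0.9), (array([243., 277.]), 0.42)] [(array([486., 313.]), 0.73), (array([190., 236.]), 0.31)]
    [605.3 456.2   7.1] [5.2 5.2]
glue_brush [(array([460., 243.]), 0.56)] [(array([164., 299.]), 0.63), (array([322., 316.]), 0.58)]
    [ 573.8 -362.3   -1.2] [1.6 1.6]
```

View pics/top0z.png

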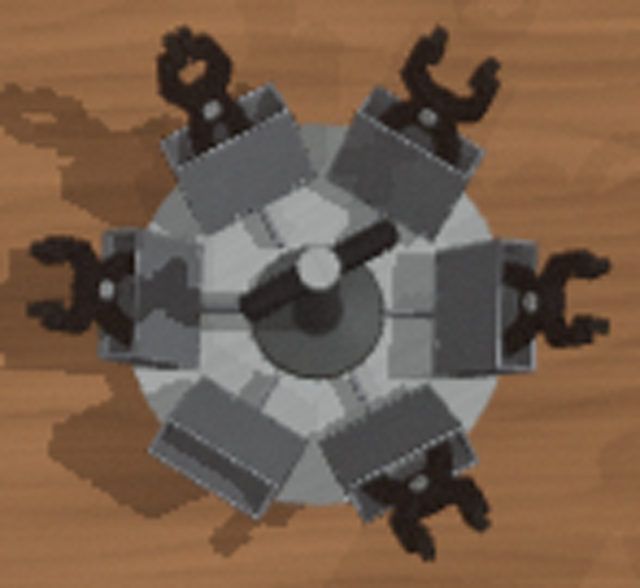

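View pics/scene0z.png

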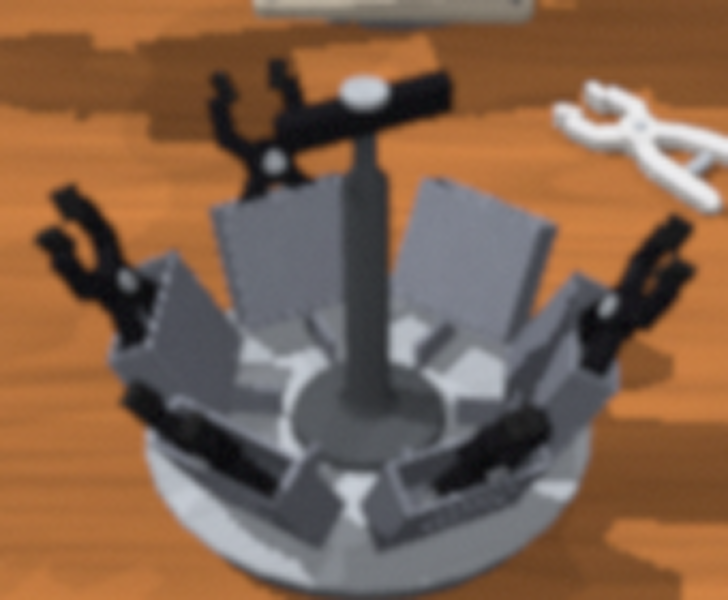

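The only clamp whose jaws meet, forming a closed ring, is the black one at the upper left of the top view: (313,190), zoomed at (195,65). The other four black clamps show open gaps. The pink and white ones on the table are look-alikes and don't count. Also, pocket order puts pocket0 two places clockwise from the empty pocket at (318,272), which agrees. Next I measure the axis, the angles and the pot.

Run:
```python
from h import *
ct,cs=cam('top'),cam('scene')
def circ(P):
    A=np.c_[2*P,np.ones(len(P))];s=np.linalg.lstsq(A,(P**2).sum(1),rcond=None)[0];return s[:2],np.sqrt(s[2]+s[:2]@s[:2])
for n,c in (('top',ct),('scene',cs)):
    m=[x for x in arm.mark_of('pocket0',n)][:6]
    P=np.array([onz(n,x['xy'],46,c)[:2] for x in m]); 
    cc,r=circ(P); print(n,'axis',cc.round(1),r.round(1),P.mean(0).round(1))
    for p,x in zip(P,m): print('  ',np.round(x['xy']),p.round(0),'az',np.degrees(np.arctan2(*(p-[587,1.5])[::-1])).round(1),'r',np.linalg.norm(p-[587,1.5]).round(1))
# bar silhouettes by colour in top: dark pixels near
for th in ('pot','turn_handle'):
    s=arm.silhouettes(th,'top'); 
    for k in s[:2]:print(th,k['confidence'],k['box'])
    if th=='pot':
        b=s[0]['pixels']; ys,xs=np.nonzero(b); (u,v),rr=cv2.minEnclosingCircle(np.c_[xs,ys].astype(np.float32)); print(u,v,rr,onz('top',(u,v),78,ct),onz('top',(u,v),40,ct))
        b=arm.silhouettes('pot','scene'); print(b[0]['box'])
# bar ends, from zoom pixel coords (250,307),(390,236)
k=147/640
e=[onz('top',(265+x*k,170+y*k),260,ct) for x,y in((250,307),(390,236))]
print(e, 'bar az',np.degrees(np.arctan2(*(e[1]-e[0])[:2][::-1])), (e[0]+e[1])/2)
```

```text
top axis [578.7   2.5] 97.0 [580.3   2.1]
   [369. 247.] [564. -90.] az -104.0 r 94.0
   [324. 212.] [670.  40.] az 25.1 r 91.3
   [353. 213.] [664. -45.] az -31.2 r 90.6
   [305. 238.] [593.  96.] az 86.6 r 95.1
   [319. 270.] [499.  58.] az 147.5 r 104.7
   [355. 272.] [492. -47.] az -153.0 r 106.7
scene axis [585.2   5.7] 89.6 [587.6   2.5]
   [340. 295.] [594.  90.] az 85.7 r 89.1
   [289. 272.] [512. -42.] az -150.0 r 86.8
   [272. 291.] [584. -81.] az -92.3 r 82.2
   [284. 315.] [667. -42.] az -28.8 r 90.9
   [325. 270.] [502.  51.] az 149.9 r 98.7
   [318. 317.] [668.  38.] az 24.3 r 88.8
pot 0.94 [223.3, 261.9, 254.8, 291.9]
239.0 275.625 15.383228302001953 [485.06391626 284.38825008  78.        ] [486.72819299 291.87296309  40.        ]
[246.2, 215.2, 363.4, 336.0]
turn_handle 0.72 [288.7, 190.8, 387.5, 286.1]
turn_handle 0.59 [353.6, 177.9, 381.1, 206.7]
[array([560.37067132,  41.29064002, 260.        ]), array([599.53201733, -39.06932727, 260.        ])] bar az -64.01891162386602 [579.95134432   1.11065637 260.        ]
```

```bash
cat >> h.py <<'E'
def delta(target,Rt=None,n=1):
    s=arm.state(); r=R.from_quat(s['tool_rot']); d=r.inv().apply(np.array(target)-s['ee_pos'])/500
    rv=(r.inv()*Rt).as_rotvec()/(np.pi/2) if Rt is not None else np.zeros(3)
    print('shift',(d/n).round(4),'rot',(rv/n).round(4),'per row of',n); return d,rv
def Rtool(yaz,tilt=0):  # tool down, y azimuth deg; tilt: deg about tool x 
    a=np.radians(yaz); y=np.array([np.cos(a),np.sin(a),0]); z=np.array([0,0,-1.]); x=np.cross(y,z)
    return R.from_matrix(np.c_[x,y,z])*R.from_euler('x',tilt,degrees=True)
def show():
    s=arm.state(); m=R.from_quat(s['tool_rot']).as_matrix()
    print('t',round(s['time'],2),'p',s['ee_pos'].round(1),'yaz',np.degrees(np.arctan2(m[1,1],m[0,1])).round(1),'z',m[:,2].round(3),'q',s['joints'].round(3),'F',s['contact_force'].round(1),'op',round(s['opening'],1))
E
python3 - <<'E'
from h import *
delta([584,2,310],None,16)
E
```

```text
shift [ 0.0695 -0.0526 -0.0114] rot [0. 0. 0.] per row of 16
```

```bash
python3 -m inch '[[0,0,-0.06,0,0,0],[0.0695,-0.0526,-0.012,0,0,0],[0.0695,-0.0526,-0.012,0,0,0],[0.0695,-0.0526,-0.012,0,0,0],[0.0695,-0.0526,-0.012,0,0,0],[0.0695,-0.0526,-0.012,0,0,0],[0.0695,-0.0526,-0.012,0,0,0],[0.0695,-0.0526,-0.008,0,0,0]]'; python3 -m inch '[[0.0695,-0.0526,-0.008,0,0,0],[0.0695,-0.0526,-0.008,0,0,0],[0.0695,-0.0526,-0.008,0,0,0],[0.0695,-0.0526,-0.008,0,0,0],[0.0695,-0.0526,-0.008,0,0,0],[0.0695,-0.0526,-0.008,0,0,0],[0.05,-0.04,0,0,0,0],[0,0,0,0,0,0]]'
python3 - <<'E'
from h import *
show();delta([584,2,310],Rtool(-146),10)
cv2.imwrite('pics/w1.png',arm.grab_frame('wrist')[:,:,::-1])
E
```

```text
time: 2.2
ee_pos: [360.9, -318.7, 289.4]
tool_rot: [0.988, 0.157, 0.0, 0.001]
contact_force: [0.2, -0.5, -0.7]
opening: 92.9
time: 3.0
ee_pos: [528.5, -75.4, 312.5]
tool_rot: [0.987, 0.159, 0.0, -0.001]
contact_force: [-0.7, 0.1, -0.6]
opening: 93.1
t 3.0 p [528.5 -75.4 312.5] yaz -71.7 z [ 0.     0.001 -1.   ] q [-2.390e-01 -6.900e-02  1.523e+00  1.000e-03  1.688e+00  1.013e+00] F [-0.7  0.1 -0.6] op 93.1
shift [ 0.0154 -0.0112  0.0005] rot [-0.0001  0.      0.0825] per row of 10
```

View pics/w1.png

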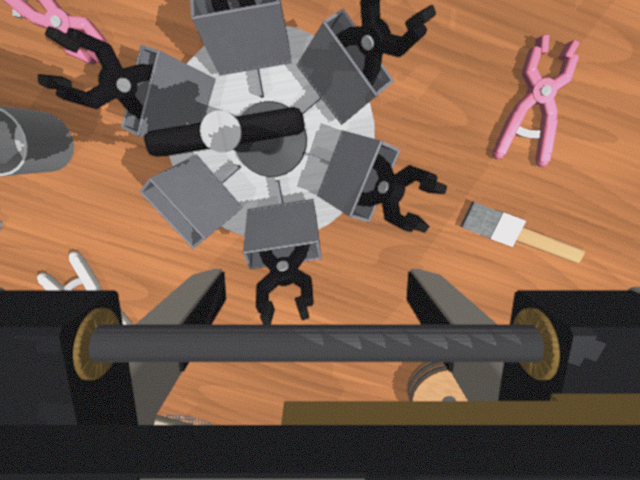

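```bash
python3 -m inch '[[0,0,0,0,0,0.082],[0,0,0,0,0,0.082],[0,0,0,0,0,0.082],[0,0,0,0,0,0.082],[0,0,0,0,0,0.082]]'; python3 -m inch '[[0,0,0,0,0,0.082],[0,0,0,0,0,0.082],[0,0,0,0,0,0.082],[0,0,0,0,0,0.082],[0,0,0,0,0,0.082],[0,0,0,0,0,0],[0,0,0,0,0,0]]'
python3 - <<'E'
from h import *
show();delta([584,2,310],Rtool(-146),3)
f=arm.grab_frame('wrist');cv2.imwrite('pics/w2.png',f[:,:,::-1])
print(arm.mark_of('turn_handle','wrist'))
E
```

```text
time: 3.55
ee_pos: [526.4, -80.2, 312.7]
tool_rot: [0.986, -0.167, -0.0, 0.0]
contact_force: [-1.0, -0.5, -0.5]
opening: 93.0
time: 4.25
ee_pos: [526.7, -79.7, 312.7]
tool_rot: [0.885, -0.466, 0.0, 0.0]
contact_force: [0.5, 0.0, 0.2]
opening: 93.2
t 4.25 p [526.7 -79.7 312.7] yaz -145.6 z [-0. -0. -1.] q [-0.246 -0.072  1.525 -0.     1.689  2.295] F [0.5 0.  0.2] op 93.2
shift [-0.0234 -0.0623  0.0018] rot [ 0.     -0.      0.0014] per row of 3
[{'xy': [188.4, 298.7], 'confidence': 0.81}]
```

View pics/w2.png

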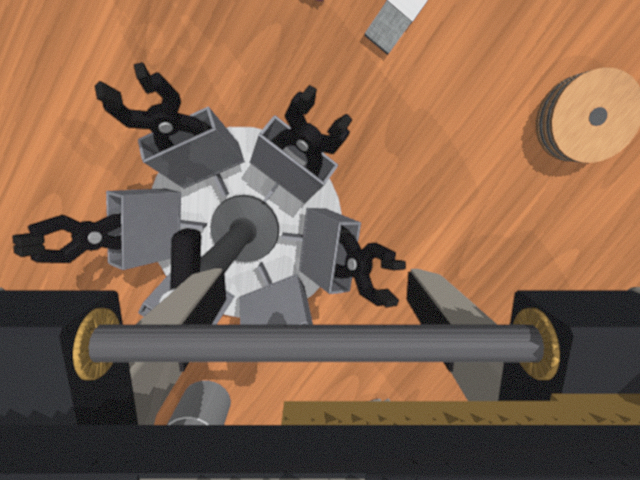

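In w1 the T bar's hub is at (221,131). In w2 the shut clamp, its jaws a closed ring, is at (55,240), and the others are open. I refine the axis from the two wrist views.

```bash
cat >> h.py <<'E'
def wristcam(p,r):  # camera for a given tool pose (p, Rotation)
    T=np.load('camT.npz'); K=T['K']; Rc=T['Rct']; tc=T['tct']
    m=r.as_matrix(); Rw=Rc@m.T; return K,Rw,tc-Rw@np.array(p)
E
python3 - <<'E'
from h import *
s=arm.state(); K,r,t=cam('wrist'); m=R.from_quat(s['tool_rot']).as_matrix()
np.savez('camT.npz',K=K,Rct=r@m,tct=r@s['ee_pos']+t)
print((r@m).round(3),(r@s['ee_pos']+t).round(1))
c1=wristcam([528.5,-75.4,312.5],Rtool(-71.7))
ct=cam('top')
for z in (255,260): print(onz('',(221,131),z,c1),onz('',(265+320*147/640,170+268*147/640),z,ct))
print(onz('',(188.4,298.7),248))if 0 else None
# foot disc/deck column base center w1 approx (270,138), w2 (245,228)
print(tri([ray('',(221,131),c1),ray('',(265+320*147/640,170+268*147/640),ct)]))
e=[onz('',p,260,c1) for p in((148,142),(303,121))]; print(e,np.degrees(np.arctan2(*(e[1]-e[0])[:2][::-1])))
E
```

```text
[[ 0.     1.    -0.   ]
 [-0.969  0.    -0.249]
 [-0.249  0.     0.969]] [  0.6  25.3 179.9]
[584.71904918   6.04904536 255.        ] [582.59647      1.06060869 255.        ]
[584.92631308   4.73841225 260.        ] [581.94118549   1.10541888 260.        ]
(array([583.25539765,   2.32937929, 264.43079698]), [np.float64(2.222057028579161), np.float64(2.2220570285791266)])
[array([564.57574155,  45.64835244, 260.        ]), array([606.13477202, -40.90077593, 260.        ])] -64.35068267534297
```

```bash
python3 -m inch '[[-0.0234,-0.0623,0,0,0,0],[-0.0234,-0.0623,0,0,0,0],[-0.0234,-0.0623,0,0,0,0],[0,0,0,0,0,0],[0,0,0,0,0,0]]'
python3 - <<'E'
from h import *
show();delta([584,3,231],Rtool(-146),4)
E
```

```text
time: 4.85
ee_pos: [584.6, 3.2, 312.2]
tool_rot: [0.885, -0.466, -0.0, 0.0]
contact_force: [-0.4, -0.3, 0.2]
opening: 92.8
t 4.85 p [584.6   3.2 312.2] yaz -145.6 z [-0.001 -0.    -1.   ] q [-0.082  0.07   1.384 -0.     1.689  2.459] F [-0.4 -0.3  0.2] op 92.8
shift [-0.0001  0.0002  0.0406] rot [0.0001 0.0001 0.0011] per row of 4
```

```bash
python3 -m inch '[[0,0,0.0405,0,0,0],[0,0,0.0405,0,0,0],[0,0,0.0405,0,0,0],[0,0,0.0405,0,0,0],[0,0,0,0,0,0]]'; python3 -m inch '[[0,0,0,0,0,0],[0,0,0,0,0,0],[0,0,0,0,0,0],[0,0,0,0,0,0],[0,0,0,0,0,0],[0,0,0,0,0,0],[0,0,0,0,0,0],[0,0,0,0,0,0]]' 0
python3 - <<'E'
from h import *
show()
cv2.imwrite('pics/t2.png',cv2.resize(arm.grab_frame('top')[160:310,250:430],(720,600),interpolation=cv2.INTER_CUBIC)[:,:,::-1])
cv2.imwrite('pics/s2.png',cv2.resize(arm.grab_frame('scene')[150:340,220:400],(568,600),interpolation=cv2.INTER_CUBIC)[:,:,::-1])
E
```

```text
time: 5.35
ee_pos: [582.3, 1.8, 228.3]
tool_rot: [0.884, -0.468, -0.003, 0.001]
contact_force: [-0.5, -0.0, -0.4]
opening: 93.0
time: 6.15
ee_pos: [584.5, 2.8, 231.6]
tool_rot: [0.884, -0.468, -0.0, 0.0]
contact_force: [0.2, -0.2, -0.2]
opening: 33.8
t 6.15 p [584.5   2.8 231.6] yaz -145.8 z [-0. -0. -1.] q [-0.083  0.084  1.515 -0.     1.543  2.461] F [ 0.2 -0.2 -0.2] op 33.8
```

View pics/s2.png

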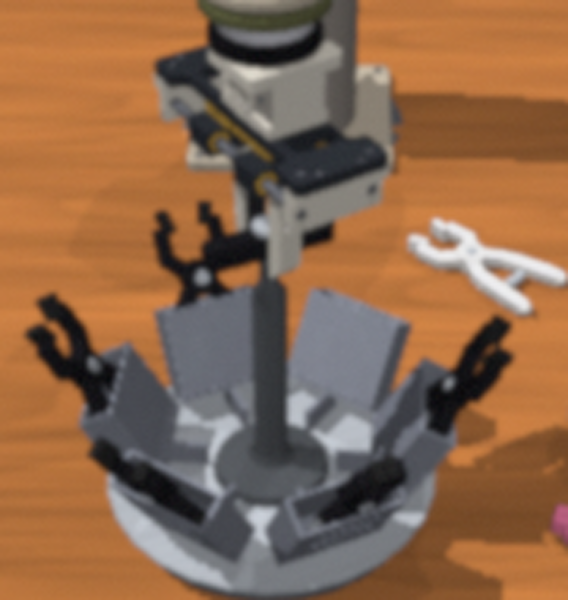

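The fingers straddle the bar at about (265,235) and are still closing, so I give them more time.

```bash
python3 -m inch '[[0,0,0,0,0,0],[0,0,0,0,0,0],[0,0,0,0,0,0],[0,0,0,0,0,0],[0,0,0,0,0,0]]' 0
python3 - <<'E'
from h import *
show()
E
```

```text
time: 6.75
ee_pos: [584.2, 3.6, 231.6]
tool_rot: [0.884, -0.467, -0.001, -0.0]
contact_force: [-2.7, 4.2, 1.5]
opening: 15.8
t 6.75 p [584.2   3.6 231.6] yaz -145.7 z [-0.001  0.001 -1.   ] q [-8.200e-02  8.400e-02  1.515e+00  1.000e-03  1.544e+00  2.461e+00] F [-2.7  4.2  1.5] op 15.8
```

```bash
python3 -m inch '[[0,0,0,0,0,-0.02],[0,0,0,0,0,-0.04],[0,0,0,0,0,-0.06],[0,0,0,0,0,-0.06],[0,0,0,0,0,-0.06],[0,0,0,0,0,-0.06],[0,0,0,0,0,-0.06],[0,0,0,0,0,-0.06]]'; python3 -m inch '[[0,0,0,0,0,-0.06],[0,0,0,0,0,-0.06],[0,0,0,0,0,-0.06],[0,0,0,0,0,-0.06],[0,0,0,0,0,-0.06],[0,0,0,0,0,-0.06],[0,0,0,0,0,-0.06],[0,0,0,0,0,-0.06]]'; python3 -m inch '[[0,0,0,0,0,-0.06],[0,0,0,0,0,-0.06],[0,0,0,0,0,-0.06],[0,0,0,0,0,-0.06],[0,0,0,0,0,-0.06],[0,0,0,0,0,-0.06],[0,0,0,0,0,-0.06],[0,0,0,0,0,-0.06]]'
python3 - <<'E'
from h import *
show();delta([584,3,231.6],Rtool(0),4)
E
```

```text
time: 7.55
ee_pos: [584.1, 3.4, 231.6]
tool_rot: [0.988, -0.154, -0.001, -0.0]
contact_force: [-2.8, 4.3, 2.2]
opening: 15.8
time: 8.35
ee_pos: [584.1, 3.2, 231.6]
tool_rot: [0.975, 0.221, -0.0, -0.0]
contact_force: [-2.0, 3.1, 0.7]
opening: 15.8
time: 9.15
ee_pos: [584.3, 3.0, 231.6]
tool_rot: [0.826, 0.564, -0.0, -0.0]
contact_force: [-2.6, 2.3, 1.4]
opening: 15.7
t 9.15 p [584.3   3.  231.6] yaz -21.3 z [-0.001  0.    -1.   ] q [-0.083  0.084  1.515  0.     1.544  0.29 ] F [-2.6  2.3  1.4] op 15.7
shift [-0.0001 -0.0001 -0.    ] rot [-0.0001 -0.     -0.0593] per row of 4
```

```bash
python3 -m inch '[[0,0,0,0,0,-0.06],[0,0,0,0,0,-0.06],[0,0,0,0,0,-0.06],[0,0,0,0,0,-0.04],[0,0,0,0,0,-0.017],[0,0,0,0,0,0],[0,0,0,0,0,0]]'; python3 -m inch '[[0,0,0,0,0,0],[0,0,0,0,0,0],[0,0,0,0,0,0],[0,0,0,0,0,0],[0,0,0,0,0,0],[0,0,0,0,0,0],[0,0,0,0,0,0],[0,0,0,0,0,0]]' 0.7;  python3 - <<'E'
from h import *
show()
cv2.imwrite('pics/t3.png',cv2.resize(arm.grab_frame('top')[160:310,250:430],(720,600),interpolation=cv2.INTER_CUBIC)[:,:,::-1])
E
```

```text
time: 9.85
ee_pos: [584.4, 2.9, 231.6]
tool_rot: [0.709, 0.705, -0.0, -0.0]
contact_force: [-2.0, 2.4, -0.5]
opening: 15.6
time: 10.65
ee_pos: [584.6, 2.8, 231.6]
tool_rot: [0.709, 0.706, -0.0, 0.0]
contact_force: [0.7, -0.1, 0.4]
opening: 64.9
t 10.65 p [584.6   2.8 231.6] yaz -0.2 z [ 0. -0. -1.] q [-0.083  0.084  1.515 -0.     1.543 -0.079] F [ 0.7 -0.1  0.4] op 64.9
```

View pics/t3.png

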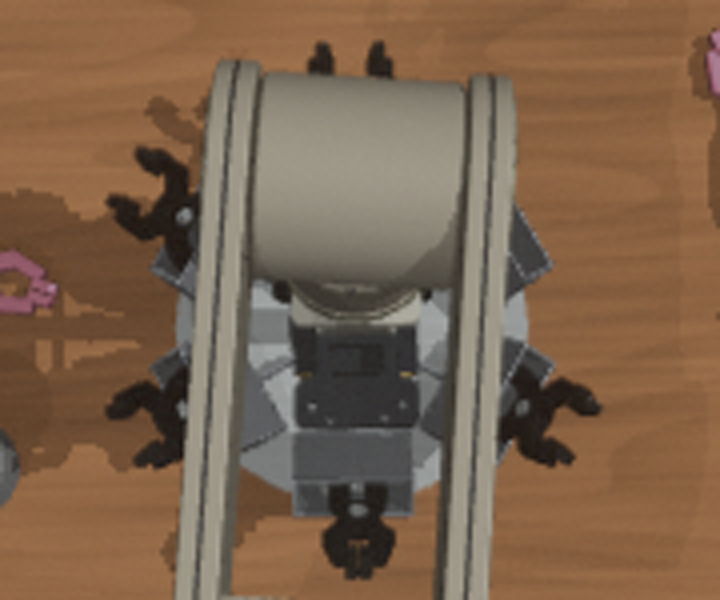

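The shut clamp now faces the robot, with its boss at about (358,508) in the zoom. Next I lift off and look at it from two wrist positions.

```bash
python3 -m inch '[[0,0,-0.03,0,0,0],[0,0,-0.06,0,0,0],[0,0,-0.06,0,0,0],[-0.03,-0.06,-0.02,0,0,0],[-0.04,-0.08,0,0,0,0],[-0.04,-0.08,0,0,0,0],[-0.04,-0.06,0,0,0,0],[0,0,0,0,0,0]]';python3 -m inch '[[0,0,0,0,0,0],[0,0,0,0,0,0]]'
python3 - <<'E'
from h import *
s=arm.state(); c=cam('wrist')
f=arm.grab_frame('wrist');cv2.imwrite('pics/w4.png',f[:,:,::-1])
show(); np.savez('v1.npz',K=c[0],R=c[1],t=c[2])
for k in ('clamp_shut','pocket0'):
  print(k,[(np.round(m['xy']),round(m['confidence'],2)) for m in arm.mark_of(k,'wrist')])
E
```

```text
time: 11.5
ee_pos: [442.1, -73.3, 318.7]
tool_rot: [0.709, 0.705, 0.0, 0.001]
contact_force: [0.3, 0.1, 1.4]
opening: 64.9
time: 11.7
ee_pos: [444.9, -71.4, 317.5]
tool_rot: [0.708, 0.706, 0.0, 0.0]
contact_force: [0.0, 0.6, -0.4]
opening: 64.8
t 11.75 p [444.9 -71.2 317.1] yaz -0.2 z [ 0.  0. -1.] q [-0.273 -0.299  1.717  0.     1.724 -0.269] F [0.2 0.3 0.5] op 65.2
clamp_shut []
pocket0 [(array([356., 142.]), 0.94), (array([461., 206.]), 0.82), (array([503., 139.]), 0.79), (array([476.,  73.]), 0.66), (array([397.,  70.]), 0.63), (array([387., 204.]), 0.58)]
```

View pics/w4.png

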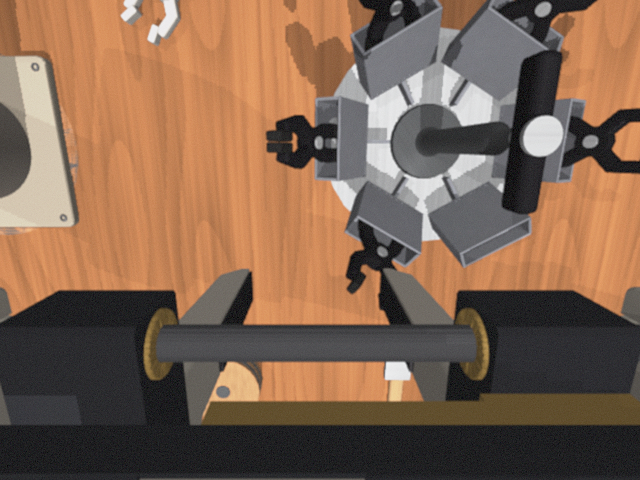

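In w4 the shut clamp's boss is at (320,143), its jaw tips at (268,142), and pocket0's floor is marked at (356,142). I triangulate these with the top view.

Run:
```python
from h import *
v=np.load('v1.npz'); c1=(v['K'],v['R'],v['t']); ct=cam('top'); cs=cam('scene')
g=arm.grab_frame('top'); cv2.imwrite('pics/t5.png',cv2.resize(g[160:320,250:430],(675,600),interpolation=cv2.INTER_CUBIC)[:,:,::-1])
g=arm.grab_frame('scene'); cv2.imwrite('pics/s5.png',cv2.resize(g[180:340,220:400],(675,600),interpolation=cv2.INTER_CUBIC)[:,:,::-1])
w=cv2.imread('pics/w4.png'); cv2.imwrite('pics/w4z.png',cv2.resize(w[80:200,240:400],(800,600),interpolation=cv2.INTER_CUBIC))
print('boss',tri([ray('',(320,143),c1),ray('',(339.5,287),ct)]))
print('tip',tri([ray('',(268,142),c1),ray('',(339.5,303.5),ct)]))
print(onz('',(356,142),46,c1), 'colbase',onz('',(424,140),30,c1))
# model prediction
ax=np.array([584,3.]);
for a in (175,180,185):
    d=np.array([np.cos(np.radians(a)),np.sin(np.radians(a)),0]); u=d*.5+np.array([0,0,.866]); o=np.array([*ax,46])+92*d+5*(d*.866-np.array([0,0,.5]))
    print(a,[proj('',o+k*u+8*(d*.866-[0,0,.5]),c1).round(1).tolist() for k in (95,158)],[proj('',o+k*u,ct).round(1).tolist() for k in (95,158)],o+95*u)
```

```text
boss (array([448.60803413,   0.53123953, 139.46066653]), [np.float64(1.6808031687065672), np.float64(1.6808031687066585)])
tip (array([403.10445516,   1.44041009, 161.95096701]), [np.float64(0.25220367072982497), np.float64(0.25220367072980654)])
[495.46387744   2.95687177  46.        ] colbase [583.32782091   5.30040664  30.        ]
175 [[[303.4, 127.5]], [[264.1, 120.7]]] [[[333.9, 289.5]], [[333.0, 301.3]]] [440.71731657  15.53561048 125.77      ]
180 [[[303.0, 141.1]], [[264.1, 140.2]]] [[[338.5, 289.6]], [[338.8, 301.5]]] [440.17   3.   125.77]
185 [[[303.7, 154.5]], [[265.6, 159.1]]] [[[343.1, 289.3]], [[344.7, 301.1]]] [440.71731657  -9.53561048 125.77      ]
```

View pics/w4z.png

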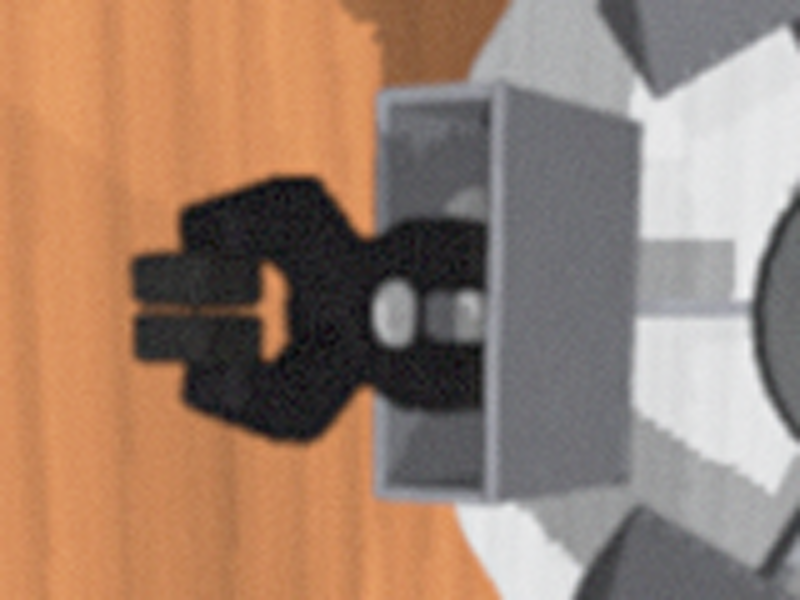

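View pics/s5.png

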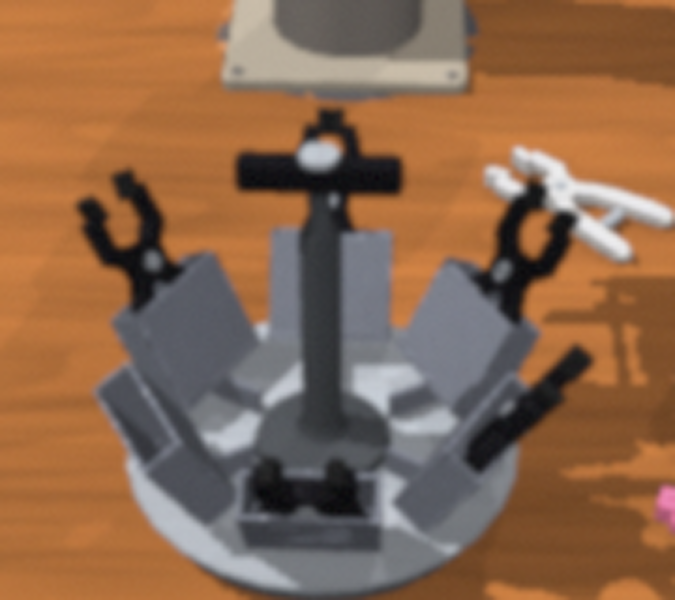

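View pics/t5.png

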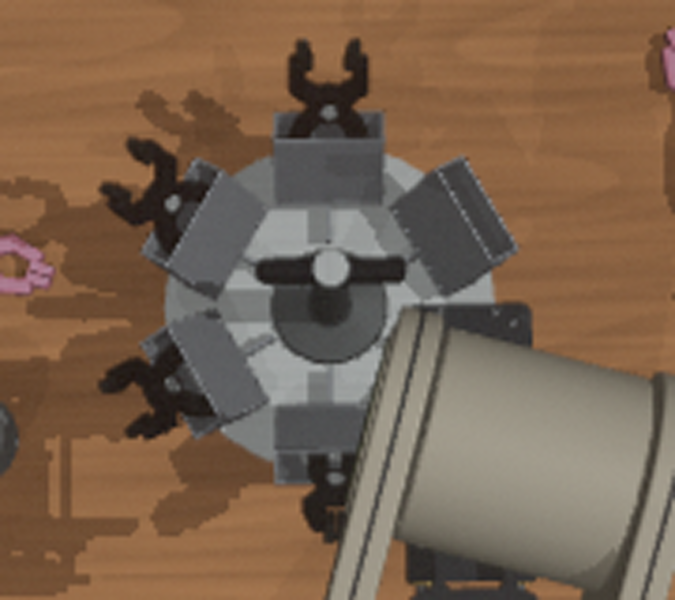

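The bar lies square across and pocket0 faces the robot, so the azimuth is 180° within about 1°. The rivet on the clamp's upper face is at w4 (319,142). I take a second wrist view with a longer baseline.

```bash
python3 -m inch '[[0,0.06,0,0,0,0],[0,0.08,0,0,0,0],[0,0.06,0,0,0,0],[0,0,0,0,0,0],[0,0,0,0,0,0],[0,0,0,0,0,0]]'
python3 - <<'E'
from h import *
c=cam('wrist')
f=arm.grab_frame('wrist');cv2.imwrite('pics/w5.png',f[:,:,::-1])
show(); np.savez('v2.npz',K=c[0],R=c[1],t=c[2])
v=np.load('v1.npz'); c1=(v['K'],v['R'],v['t'])
print(proj('',[447,3,130],c1),proj('',[447,3,130],c))
p=proj('',[430,3,140],c)[0].astype(int); x0=max(p[0]-80,0); print(x0,p[1]-60)
cv2.imwrite('pics/w5z.png',cv2.resize(f[p[1]-60:p[1]+60,x0:x0+160],(800,600),interpolation=cv2.INTER_CUBIC)[:,:,::-1])
E
```

```text
time: 12.55
ee_pos: [543.8, -71.9, 316.7]
tool_rot: [0.708, 0.706, -0.0, -0.0]
contact_force: [0.1, 0.2, 0.9]
opening: 65.2
t 12.6 p [543.7 -71.9 317.1] yaz -0.2 z [ 0. -0. -1.] q [-0.225 -0.029  1.476 -0.     1.695 -0.221] F [-1.   0.3  0.7] op 65.3
[[316.59199818 140.92042449]] [[216.74611127 140.77801963]]
116 80
```

View pics/w5z.png

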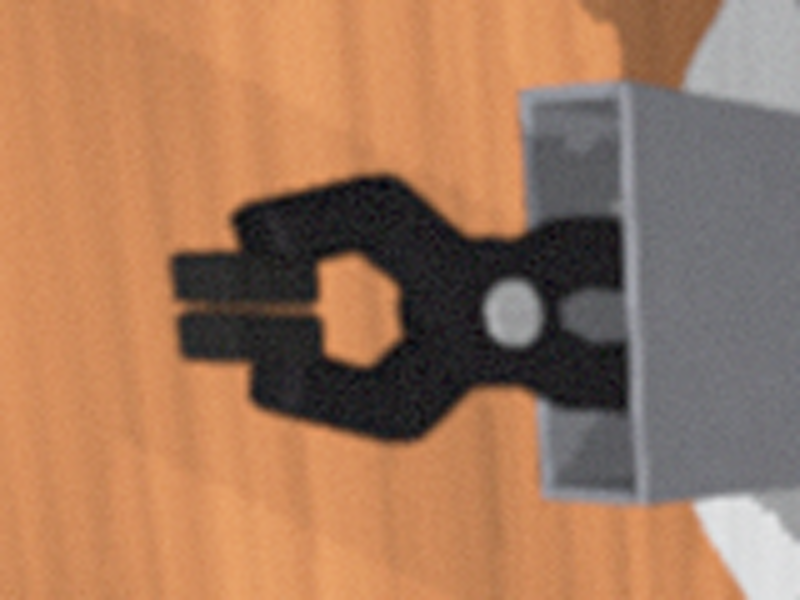

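Run:
```python
from h import *
l=lambda n:(lambda v:(v['K'],v['R'],v['t']))(np.load(n))
c1,c2=l('v1.npz'),l('v2.npz')
for n,a,b in (('rivet',(319,142.4),(218.8,142.4)),('tip',(267,141.6),(151.6,141.6)),('mouth inner L',(240+500/5,80+85/5),(116+628/5,80+85/5)),('mouth inner R',(240+492/5,80+497/5),(116+643/5,80+500/5)),('mouth outer L',(240+380/5,80+93/5),(116+523/5,80+93/5))):
    x,e=tri([ray('',a,c1),ray('',b,c2)]); print(n,x.round(1),np.round(e,1))
ax=np.array([584,3.,46]);d=np.array([-1,0,0]);u=np.array([-.5,0,.866]);nrm=np.array([-.866,0,-.5])
o=ax+92*d
print('pred mouth inner',o+72*u-12*nrm,'outer',o+72*u+12*nrm,'rivet',o+5*nrm+95*u-8*nrm,'tip',o+5*nrm+158*u-7*nrm)
```

```text
rivet [449.4   1.5 131.7] [0.1 0.1]
tip [404.4   1.7 177.5] [0.1 0.1]
mouth inner L [470.6  45.5 114.2] [0.1 0.1]
mouth inner R [469.8 -36.2 117.5] [0.3 0.3]
mouth outer L [446.6  45.6 102.8] [0.1 0.1]
pred mouth inner [466.392   3.    114.352] outer [445.608   3.    102.352] rivet [447.098   3.    129.77 ] tip [414.732   3.    183.828]
```

The triangulated rivet (449,1.5,132) matches the prediction for a 30° lean within 2–3 mm. The tip pick matches the tip's outer edge. Next I check the reach for the tilted pose by fitting the arm geometry.

Run:
```python
from h import *
from scipy.optimize import least_squares
D=[([-1.34138,.131006,1.489018,1.52299],[185.7,-570.08,217.82]),([-.239,-.069,1.523,1.688],[528.5,-75.4,312.5]),([-.246,-.072,1.525,1.689],[526.7,-79.7,312.7]),([-.082,.07,1.384,1.689],[584.6,3.2,312.2]),([-.083,.084,1.515,1.543],[584.5,2.8,231.6]),([-.273,-.299,1.717,1.724],[444.9,-71.2,317.1]),([-.225,-.029,1.476,1.695],[543.7,-71.9,317.1])]
def f(p,q):
    a1,a2,d4,e,hL=p
    b=q[1]+q[2]
    return np.array([a1+a2*np.sin(q[1])+d4*np.sin(b)+e*np.cos(b), hL+a2*np.cos(q[1])+d4*np.cos(b)-e*np.sin(b)])
r=least_squares(lambda p:np.concatenate([f(p,q)-[np.sqrt(x[0]**2+x[1]**2-50**2*0-(np.hypot(x[0],x[1])*np.sin(q[0]-np.arctan2(x[1],x[0])))**2),x[2]] for q,x in D]),[0,500,500,0,0])
print(r.x.round(1),r.fun.round(1),[round(np.hypot(x[0],x[1])*np.sin(q[0]-np.arctan2(x[1],x[0])),1) for q,x in D])
```

```text
[ -0.8 368.5 553.9  62.7 -57.5] [ 0.2  0.1 -0.  -0.1 -0.1  0.2  0.1  0.2 -0.2 -0.2  0.1 -0.1 -0.1 -0.1] [np.float64(-51.2), np.float64(-51.9), np.float64(-51.0), np.float64(-51.1), np.float64(-51.2), np.float64(-51.4), np.float64(-51.2)]
```

```bash
python3 -m inch '[[0,-0.06,-0.01,0,0,0],[0,-0.08,-0.01,0,0,0],[0.03,-0.08,-0.01,0,0,0],[0.04,-0.06,0,0,0,0],[0.04,0,0,0,0,0],[0.04,0,0,0,0,0],[0,0,0,0,0,0],[0,0,0,0,0,0]]' 1; python3 -m inch '[[0,0,0,-0.06,0,0],[0,0,0,-0.09,0,0],[0,0,0,-0.09,0,0],[0,0,0,-0.09,0,0],[0,0,0,0,0,0],[0,0,0,0,0,0],[0,0,0,0,0,0]]'
python3 - <<'E'
from h import *
show();delta([404,2,192],Rtool(0,-30),4)
E
```

```text
time: 13.4
ee_pos: [404.2, 3.4, 332.1]
tool_rot: [0.708, 0.706, 0.0, 0.001]
contact_force: [0.2, 0.5, -1.2]
opening: 92.9
time: 14.1
ee_pos: [435.2, 3.7, 339.6]
tool_rot: [0.688, 0.685, 0.168, 0.169]
contact_force: [-0.1, 0.4, -0.2]
opening: 92.8
t 14.1 p [435.2   3.7 339.6] yaz -0.2 z [ 0.463 -0.003 -0.886] q [-0.179 -0.892  2.127  0.08   1.432 -0.166] F [-0.1  0.4 -0.2] op 92.8
shift [-0.0008 -0.048   0.0582] rot [-0.0067  0.0005 -0.0006] per row of 4
```

```bash
cat > kin.py <<'E'
import numpy as np
from scipy.optimize import least_squares
D=[([-1.34138,.131006,1.489018,1.52299],[185.7,-570.08,217.82]),([-.239,-.069,1.523,1.688],[528.5,-75.4,312.5]),([-.246,-.072,1.525,1.689],[526.7,-79.7,312.7]),([-.082,.07,1.384,1.689],[584.6,3.2,312.2]),([-.083,.084,1.515,1.543],[584.5,2.8,231.6]),([-.273,-.299,1.717,1.724],[444.9,-71.2,317.1]),([-.225,-.029,1.476,1.695],[543.7,-71.9,317.1]),([-.179,-.892,2.127,1.432],[435.2,3.7,339.6])]
def f(p,q):
    a1,a2,d4,e,h,L=p; b=q[0]+q[1]; c=b+q[2]
    return np.array([a1+a2*np.sin(q[0])+d4*np.sin(b)+e*np.cos(b)+L*np.sin(c), h+a2*np.cos(q[0])+d4*np.cos(b)-e*np.sin(b)+L*np.cos(c)])
def rad(x): return np.sqrt(x[0]**2+x[1]**2-51.2**2)
r=least_squares(lambda p:np.concatenate([f(p,q[1:])-[rad(x),x[2]] for q,x in D]),[0,400,500,0,300,300])
P=r.x
def ik(x,tilt,g=(-.3,1.8)):
    c=np.pi-np.radians(tilt)
    s=least_squares(lambda q:f(P,[q[0],q[1],c-q[0]-q[1]])-[rad(x),x[2]],g)
    return np.r_[s.x,c-s.x.sum()],np.abs(s.fun).max()
if __name__=='__main__':
    print(P.round(1),r.fun.round(1))
    for x,t in (([449,2,114],30),([404,2,192],30),([404,2,192],20),([404,2,192],10),([430,2,147],30),([420,2,215],15),([404,2,230],30),([404,2,230],15),([404,2,230],0),([435,3.7,339],27)):
        print(x,t,[v.round(3) for v in ik(x,t)])
E
python3 kin.py
```

```text
[-5.000e-01  3.693e+02  5.540e+02  6.290e+01  3.279e+02  3.860e+02] [-0.   0.1 -0.  -0.1  0.   0.2 -0.1  0.2  0.  -0.2 -0.  -0.1  0.1 -0.1
  0.  -0. ]
[449, 2, 114] 30 [array([-0.923,  2.565,  0.975]), np.float64(0.0)]
[404, 2, 192] 30 [array([-1.208,  2.545,  1.281]), np.float64(0.0)]
[404, 2, 192] 20 [array([-0.896,  2.361,  1.328]), np.float64(0.0)]
[404, 2, 192] 10 [array([-0.641,  2.192,  1.416]), np.float64(0.0)]
[430, 2, 147] 30 [array([-1.061,  2.567,  1.112]), np.float64(0.0)]
[420, 2, 215] 15 [array([-0.706,  2.202,  1.384]), np.float64(0.0)]
[404, 2, 230] 30 [array([-1.178,  2.464,  1.331]), np.float64(0.0)]
[404, 2, 230] 15 [array([-0.766,  2.208,  1.438]), np.float64(0.0)]
[404, 2, 230] 0 [array([-0.431,  1.974,  1.599]), np.float64(0.0)]
[435, 3.7, 339] 27 [array([-0.889,  2.126,  1.434]), np.float64(0.0)]
```

At the full 30° tilt the grasp would exceed the q2 and q3 ranges. The pocket's 10 mm slack lets the clamp stand up to about 8° more upright, so I look for feasible poses at about 22–24° that straighten as the clamp rises.

Run:
```python
from kin import *
fl=np.array([494,2,47.]);ax=30
def pose(D,lean,off=0,up=80):
    a=np.radians(30);u=np.array([-np.sin(a),0,np.cos(a)]);n=np.array([-np.cos(a),0,-np.sin(a)])
    t=np.radians(lean); v=np.array([-np.sin(t),0,np.cos(t)])
    return fl+(72-D)*u+off*n+up*v
for D,l,off in ((72,30,5),(72,24,4),(72,23,4),(72,22,4),(60,21,2),(45,17,1),(30,12,0),(15,8,0),(0,5,0)):
    x=pose(D,l,off); q,e=ik(x,l); print(D,l,x.round(1),q.round(3),round(e,2))
for x,l in (([450,2,150],22),([440,2,172],22),([445,2,200],18),([450,2,230],15)): print(x,l,ik(x,l)[0].round(3))
```

```text
72 30 [449.7   2.  113.8] [-0.918  2.564  0.973] 0.0
72 24 [458.    2.  118.1] [-0.715  2.419  1.018] 0.0
72 23 [459.3   2.  118.6] [-0.685  2.396  1.029] 0.0
72 22 [460.6   2.  119.2] [-0.655  2.374  1.039] 0.0
60 21 [457.6   2.  131.1] [-0.657  2.348  1.084] 0.0
45 17 [456.2   2.  146.4] [-0.583  2.259  1.169] 0.0
30 12 [456.4   2.  161.6] [-0.483  2.15   1.265] 0.0
15 8 [454.4   2.  175.6] [-0.414  2.067  1.349] 0.0
0 5 [451.   2. 189.] [-0.371  2.006  1.419] 0.0
[450, 2, 150] 22 [-0.73   2.359  1.128]
[440, 2, 172] 22 [-0.787  2.35   1.194]
[445, 2, 200] 18 [-0.68   2.224  1.284]
[450, 2, 230] 15 [-0.602  2.112  1.369]
```

Run:
```python
from h import *
from kin import ik
for x,l in (([415,2,240],15),([415,2,210],15),([430,2,165],20),([457,2,117.5],25)): print(ik(x,l)[0].round(3))
delta([425,2,300],Rtool(0,-15),4)
```

```text
[-0.725  2.168  1.438]
[-0.724  2.221  1.383]
[-0.775  2.348  1.22 ]
[-0.744  2.441  1.008]
shift [-0.0009 -0.0137  0.0152] rot [ 0.035   0.0005 -0.0007] per row of 4
```

```bash
python3 -m inch '[[0,-0.01,0.015,0.04,0,0],[0,-0.012,0.015,0.04,0,0],[0,-0.015,0.015,0.035,0,0],[0,-0.015,0.015,0.025,0,0],[0,0,0,0,0,0],[0,0,0,0,0,0]]';  python3 - <<'E'
from h import *
show();delta([415,2,215],Rtool(0,-15),3)
E
```

```text
time: 14.7
ee_pos: [422.9, 4.2, 301.4]
tool_rot: [0.702, 0.7, 0.092, 0.093]
contact_force: [-0.3, 0.3, 0.5]
opening: 92.8
t 14.7 p [422.9   4.2 301.4] yaz -0.2 z [ 0.259 -0.002 -0.966] q [-0.143 -0.681  2.031  0.035  1.532 -0.136] F [-0.3  0.3  0.5] op 92.8
shift [-0.0015 -0.02    0.0543] rot [ 0.0001  0.0003 -0.0008] per row of 3
```

```bash
python3 -m inch '[[-0.0015,-0.02,0.0543,0,0,0],[-0.0015,-0.02,0.0543,0,0,0],[-0.0015,-0.02,0.0543,0,0,0],[0,0,0,0,0,0],[0,0,0,0,0,0]]';  python3 - <<'E'
from h import *
show();delta([430,2,165],Rtool(0,-20),3)
f=arm.grab_frame('wrist');cv2.imwrite('pics/w6.png',f[:,:,::-1])
E
```

```text
time: 15.2
ee_pos: [415.0, 1.9, 215.8]
tool_rot: [0.703, 0.699, 0.092, 0.093]
contact_force: [-0.4, -0.2, 1.5]
opening: 92.9
t 15.2 p [415.    1.9 215.8] yaz -0.3 z [ 0.26  -0.002 -0.966] q [-0.154 -0.722  2.208  0.039  1.395 -0.151] F [-0.4 -0.2  1.5] op 92.9
shift [0.0002 0.0008 0.0353] rot [-0.0183  0.0004 -0.0009] per row of 3
```

View pics/w6.png

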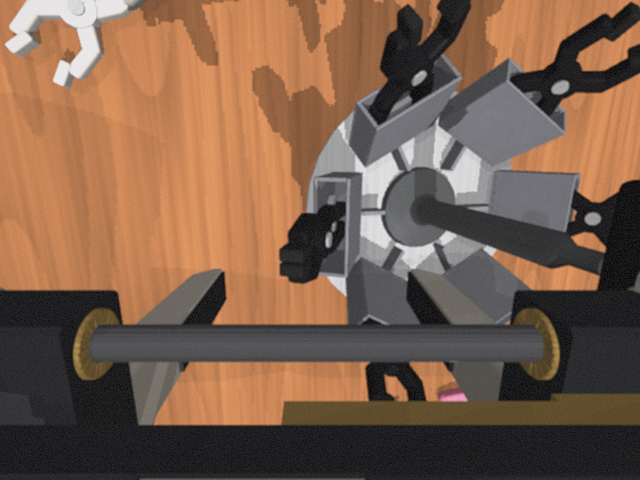

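The clamp tip at about (300,262) lies between the open fingers, so I go on down.

```bash
python3 -m inch '[[0,0.001,0.0353,-0.0185,0,0],[0,0.001,0.0353,-0.0185,0,0],[0,0.001,0.0353,-0.0185,0,0],[0,0,0,0,0,0],[0,0,0,0,0,0]]';  python3 - <<'E'
from h import *
show();delta([457,2,117.5],Rtool(0,-25),4)
f=arm.grab_frame('wrist');cv2.imwrite('pics/w7.png',f[:,:,::-1])
f=arm.grab_frame('scene');cv2.imwrite('pics/s7.png',cv2.resize(f[130:330,220:420],(600,600),interpolation=cv2.INTER_CUBIC)[:,:,::-1])
E
```

```text
time: 15.75
ee_pos: [432.2, 1.7, 166.5]
tool_rot: [0.698, 0.695, 0.123, 0.124]
contact_force: [-0.0, 0.6, 0.2]
opening: 92.8
t 15.75 p [432.2   1.7 166.5] yaz -0.2 z [ 0.343 -0.002 -0.939] q [-0.161 -0.762  2.337  0.056  1.22  -0.167] F [-0.   0.6  0.2] op 92.8
shift [0.0002 0.0032 0.0273] rot [-0.0137  0.0004 -0.0006] per row of 4
```

View pics/w7.png

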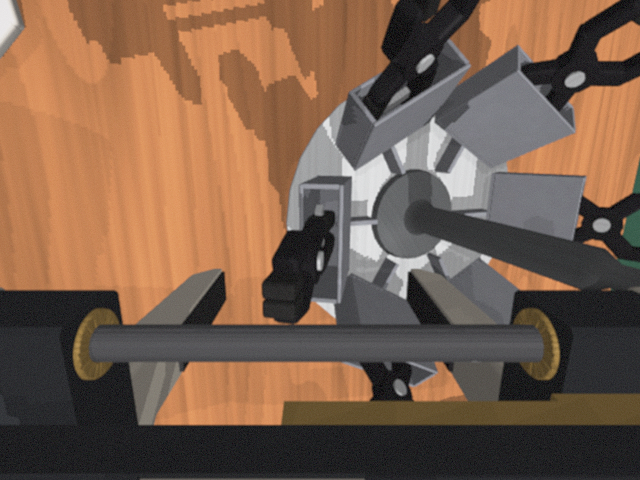

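View pics/s7.png

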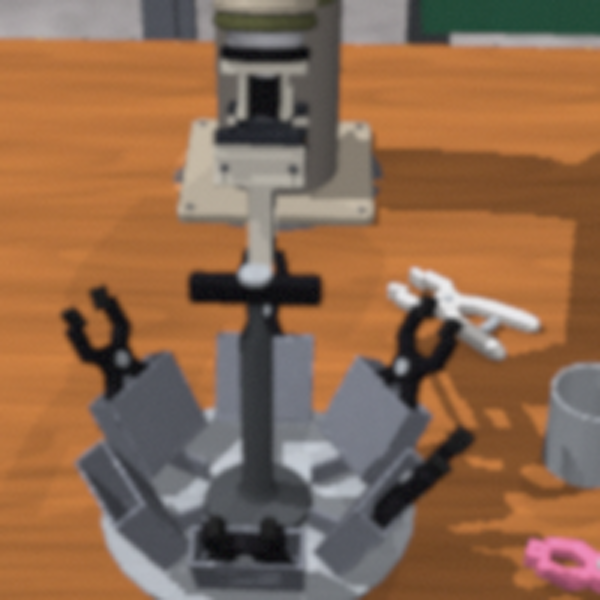

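```bash
python3 -m inch '[[0,0.0032,0.0273,-0.0135,0,0],[0,0.0032,0.0273,-0.0135,0,0],[0,0.0032,0.0273,-0.0135,0,0],[0,0.0032,0.0273,-0.0135,0,0],[0,0,0,0,0,0],[0,0,0,0,0,0]]';  python3 - <<'E'
from h import *
c=wristcam([432.2,1.7,166.5],Rtool(-.2,-20)); print(proj('',[449.4,1.5,131.7],c))
show()
f=arm.grab_frame('wrist');cv2.imwrite('pics/w8.png',f[:,:,::-1])
E
```

```text
time: 16.45
ee_pos: [458.0, 1.6, 117.3]
tool_rot: [0.692, 0.689, 0.152, 0.153]
contact_force: [-0.3, -0.3, -0.1]
opening: 93.5
[[323.58748552 261.40739944]]
t 16.45 p [458.    1.6 117.3] yaz -0.2 z [ 0.42  -0.002 -0.907] q [-0.163 -0.727  2.43   0.078  1.011 -0.186] F [-0.3 -0.3 -0.1] op 93.5
```

View pics/w8.png

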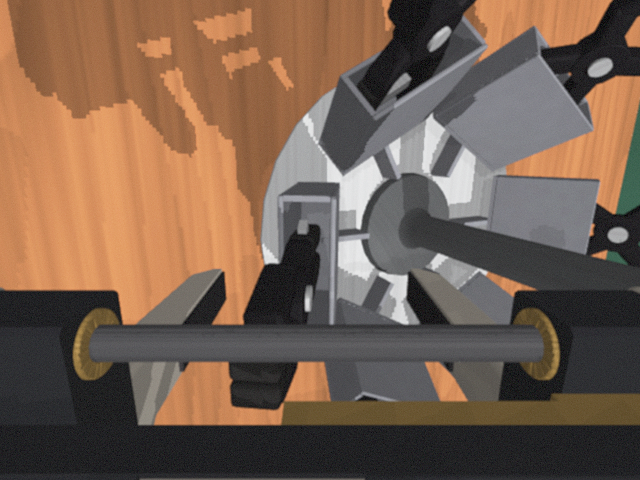

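The clamp stands between the fingers, its rivet at (308,300) and the fingertips at (222,275) and (412,275). I close.

```bash
python3 -m inch '[[0,0,0,0,0,0],[0,0,0,0,0,0],[0,0,0,0,0,0],[0,0,0,0,0,0],[0,0,0,0,0,0],[0,0,0,0,0,0],[0,0,0,0,0,0],[0,0,0,0,0,0]]' 0; python3 -m inch '[[0,0,0,0,0,0],[0,0,0,0,0,0],[0,0,0,0,0,0],[0,0,0,0,0,0],[0,0,0,0,0,0],[0,0,0,0,0,0],[0,0,0,0,0,0]]';  python3 - <<'E'
from h import *
show()
f=arm.grab_frame('wrist');cv2.imwrite('pics/w9.png',f[:,:,::-1])
E
```

```text
time: 17.3
ee_pos: [457.6, 1.7, 116.0]
tool_rot: [0.692, 0.689, 0.151, 0.152]
contact_force: [-0.1, 0.3, -0.5]
opening: 33.4
time: 18.0
ee_pos: [457.7, 1.7, 116.2]
tool_rot: [0.692, 0.689, 0.152, 0.153]
contact_force: [-1.0, 1.2, 0.3]
opening: 15.6
t 18.0 p [457.7   1.7 116.2] yaz -0.2 z [ 0.42  -0.002 -0.907] q [-0.163 -0.727  2.432  0.078  1.009 -0.186] F [-1.   1.2  0.3] op 15.6
```

View pics/w9.png

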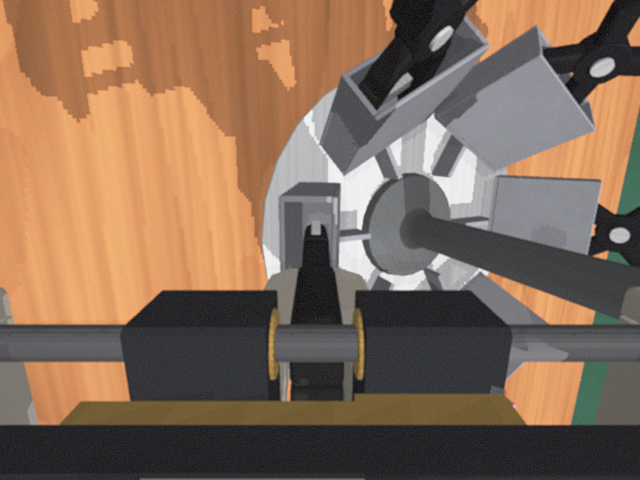

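Gripped on the boss at 15.6 mm, with low forces. I work out the drawing-out path.

```bash
cat > path.py <<'E'
from h import *
from kin import ik
fl=np.array([494,2,47.])
def pose(D,lean,off=0,up=80):
    a=np.radians(30);u=np.array([-np.sin(a),0,np.cos(a)]);n=np.array([-np.cos(a),0,-np.sin(a)])
    t=np.radians(lean); v=np.array([-np.sin(t),0,np.cos(t)])
    return fl+(72-D)*u+off*n+up*v
p0=np.array([457.7,1.7,116.2]); r0=pose(72,24.9,4); prev=(p0,Rtool(-.2,-24.9))
for D,l,off in ((60,24.5,3.5),(45,22,2.5),(30,18,1.5),(15,14,1),(0,11,0),(-12,9,0)):
    x=pose(D,l,off)-r0+p0; Rn=Rtool(-.2,-l); r=prev[1]
    print(D,l,x.round(1),ik(x,l)[0].round(3),'shift',(r.inv().apply(x-prev[0])/500).round(4),'ax',(r.inv()*Rn).as_rotvec()[0]/(np.pi/2)); prev=(x,Rn)
E
python3 path.py
```

```text
60 24.5 [452.6   1.7 127.1] [-0.762  2.431  1.045] shift [-0.    -0.    -0.024] ax 0.004444444444444474
45 22 [449.2   1.7 141.9] [-0.727  2.373  1.112] shift [-0.      0.0061 -0.0299] ax 0.0277777777777778
30 18 [447.8   1.7 157.3] [-0.647  2.282  1.193] shift [-0.      0.009  -0.0296] ax 0.04444444444444448
15 14 [446.1   1.7 172.1] [-0.571  2.194  1.274] shift [-0.      0.0059 -0.0292] ax 0.04444444444444442
0 11 [443.6   1.7 186.5] [-0.521  2.128  1.343] shift [-0.      0.002  -0.0292] ax 0.03333333333333336
-12 9 [440.3   1.7 197.4] [-0.494  2.085  1.393] shift [-0.     -0.0022 -0.0226] ax 0.02222222222222223
```

```bash
python3 -m inch '[[0,0,-0.012,0.002,0,0],[0,0,-0.012,0.0025,0,0],[0,0,0,0,0,0],[0,0.003,-0.015,0.014,0,0],[0,0.003,-0.015,0.014,0,0],[0,0,0,0,0,0]]';  python3 - <<'E'
from h import *
show()
f=arm.grab_frame('scene');cv2.imwrite('pics/s10.png',cv2.resize(f[130:330,220:420],(600,600),interpolation=cv2.INTER_CUBIC)[:,:,::-1])
E
```

```text
time: 18.65
ee_pos: [448.8, 1.7, 142.2]
tool_rot: [0.696, 0.693, 0.133, 0.134]
contact_force: [-3.7, -1.1, -1.5]
opening: 15.8
t 18.65 p [448.8   1.7 142.2] yaz -0.2 z [ 0.371 -0.002 -0.929] q [-0.158 -0.717  2.364  0.063  1.119 -0.171] F [-3.7 -1.1 -1.5] op 15.8
```

View pics/s10.png

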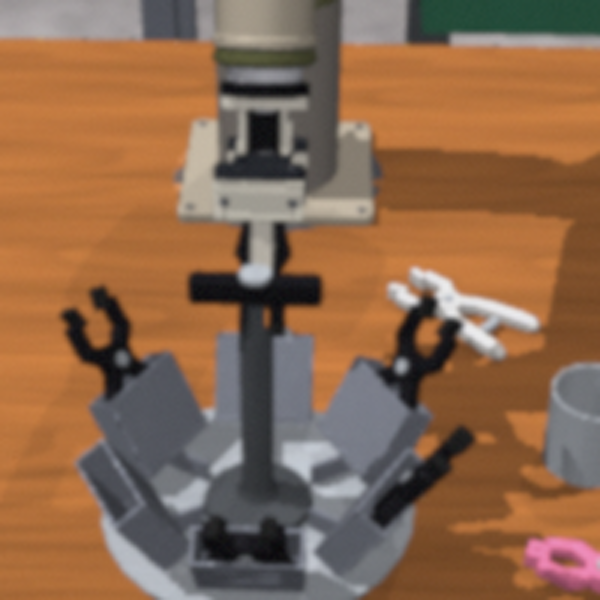

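The clamp comes up with the fingers and the side force is about 4 N.

```bash
python3 -m inch '[[0,0.003,-0.015,0.02,0,0],[0,0.004,-0.015,0.02,0,0],[0,0.003,-0.0145,0.022,0,0],[0,0.003,-0.0145,0.022,0,0],[0,0,0,0,0,0]]';  python3 -m inch '[[0,0.001,-0.0145,0.0165,0,0],[0,0.001,-0.0145,0.0165,0,0],[0,0,-0.02,0.02,0,0],[0,0,-0.04,0.02,0,0],[0,0,-0.05,0.02,0,0],[0,0,-0.05,0.02,0,0],[0,0,0,0,0,0],[0,0,0,0,0,0]]'
python3 - <<'E'
from h import *
show()
f=arm.grab_frame('scene');cv2.imwrite('pics/s11.png',cv2.resize(f[130:330,220:420],(600,600),interpolation=cv2.INTER_CUBIC)[:,:,::-1])
f=arm.grab_frame('wrist');cv2.imwrite('pics/w11.png',f[:,:,::-1])
E
```

```text
time: 19.2
ee_pos: [445.9, 1.8, 172.5]
tool_rot: [0.703, 0.7, 0.088, 0.088]
contact_force: [-4.0, -0.4, -1.6]
opening: 16.0
time: 20.0
ee_pos: [432.5, 1.9, 264.9]
tool_rot: [0.708, 0.705, 0.026, 0.027]
contact_force: [-0.7, -1.0, -2.4]
opening: 16.0
t 20.0 p [432.5   1.9 264.9] yaz -0.2 z [ 0.075 -0.001 -0.997] q [-0.122 -0.435  1.916  0.008  1.587 -0.117] F [-0.7 -1.  -2.4] op 16.0
```

View pics/s11.png

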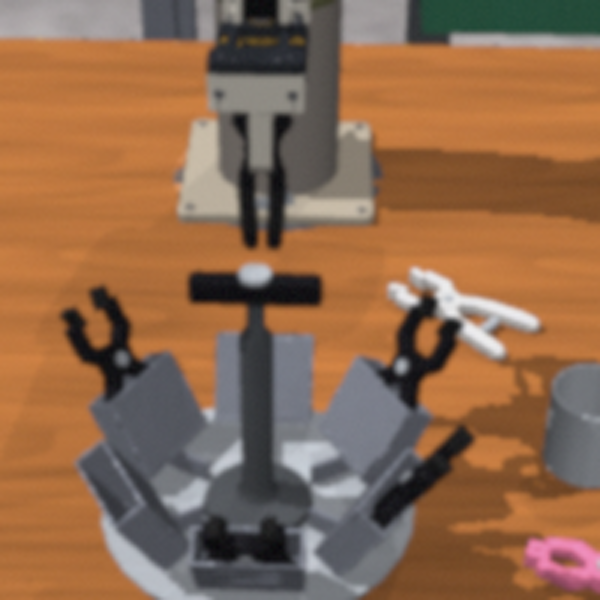

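View pics/w11.png

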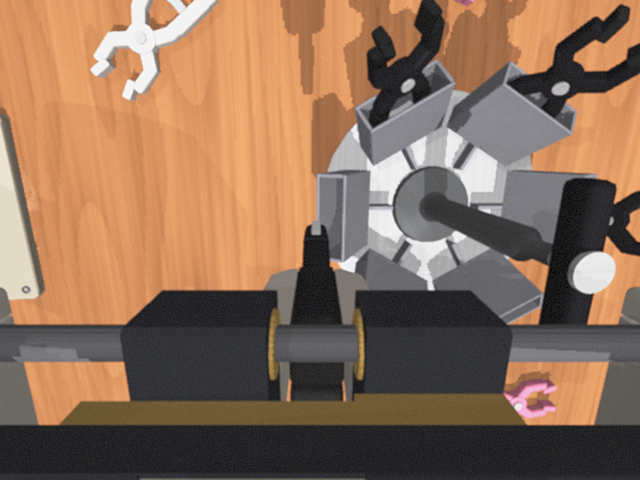

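The clamp is out, upright in the grip, with its handles at (265,215) in the scene crop. I move towards the pot, above the neighbouring clamp tips, and look at it.

```bash
python3 - <<'E'
from h import *
delta([432,200,300],Rtool(0,0),7)
E
python3 -m inch '[[0,0,-0.03,0.02,0,0],[0.02,0,-0.03,0.02,0,0],[0.06,0,-0.01,0.008,0,0],[0.08,0,0,0,0,0],[0.08,0,0,0,0,0],[0.08,0,0,0,0,0],[0.06,0,0,0,0,0],[0.02,0,0,0,0,0]]'; python3 -m inch '[[0,0,0,0,0,0],[0,0,0,0,0,0],[0,0,0,0,0,0]]'
python3 - <<'E'
from h import *
show()
c=cam('wrist');f=arm.grab_frame('wrist');cv2.imwrite('pics/w12.png',f[:,:,::-1]);np.savez('v3.npz',K=c[0],R=c[1],t=c[2])
f=arm.grab_frame('scene');cv2.imwrite('pics/s12.png',f[:,:,::-1])
f=arm.grab_frame('top');cv2.imwrite('pics/t12.png',cv2.resize(f[200:350,150:350],(800,600),interpolation=cv2.INTER_CUBIC)[:,:,::-1])
E
```

```text
shift [ 0.0566  0.0007 -0.0104] rot [ 0.0065  0.     -0.0004] per row of 7
time: 20.9
ee_pos: [430.0, 204.2, 298.4]
tool_rot: [0.708, 0.707, -0.002, -0.001]
contact_force: [-0.4, -0.9, -2.2]
opening: 15.8
time: 21.2
ee_pos: [431.3, 200.7, 300.0]
tool_rot: [0.709, 0.705, -0.001, -0.001]
contact_force: [0.3, 0.0, -1.6]
opening: 15.7
t 21.2 p [431.3 200.7 300. ] yaz -0.3 z [-0.002 -0.001 -1.   ] q [ 0.328 -0.227  1.687 -0.     1.684  0.334] F [ 0.3  0.  -1.6] op 15.7
```

View pics/w12.png

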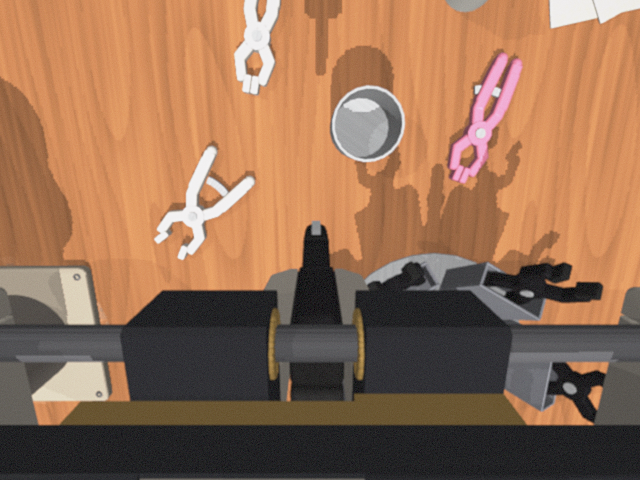

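View pics/s12.png

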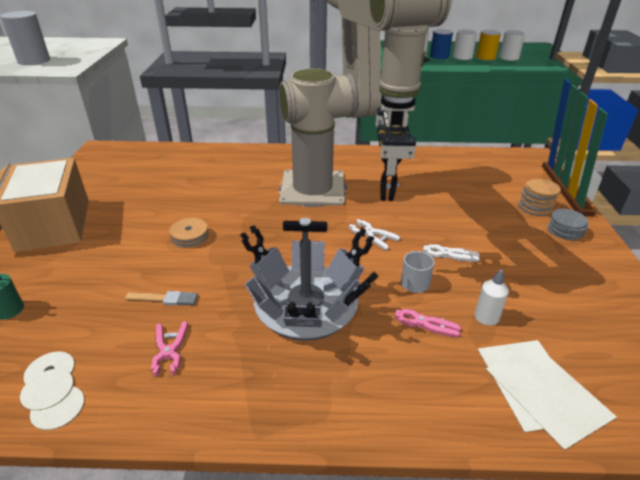

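View pics/t12.png

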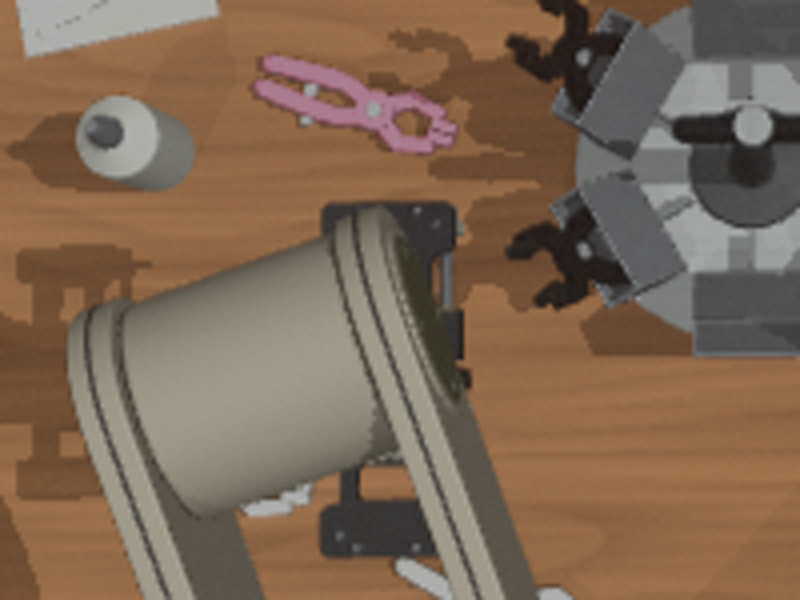

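The pot rim in w12 is a circle centred near (368,123). I enlarge it there and in the first top picture to triangulate the rim.

Run:
```python
from h import *
w=cv2.imread('pics/w12.png');t=cv2.imread('pics/top0.png')
a=cv2.resize(w[78:178,318:418],(400,400),interpolation=cv2.INTER_CUBIC);b=cv2.resize(t[256:296,218:258],(400,400),interpolation=cv2.INTER_CUBIC)
cv2.imwrite('pics/potz.png',np.hstack([a,b]))
```

```text
(no output)
```

View pics/potz.png

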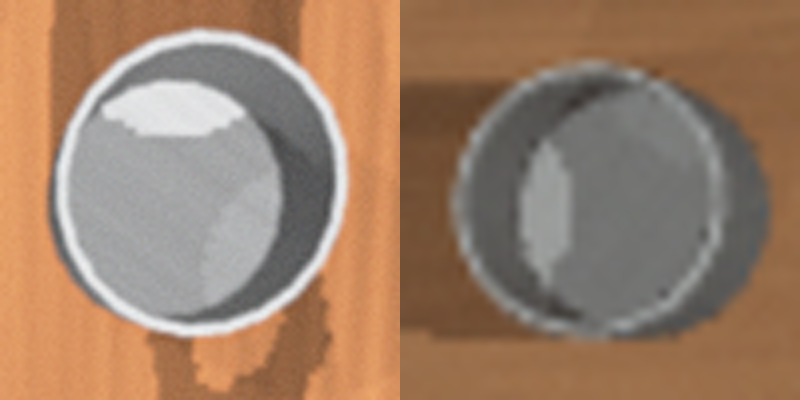

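Run:
```python
from h import *
v=np.load('v3.npz');c3=(v['K'],v['R'],v['t']);ct=cam('top')
print(tri([ray('',(368,123.4),c3),ray('',(236.4,275.3),ct)]))
print('rim z78 wrist',onz('',(368,123.4),78,c3),'top',onz('',(236.4,275.3),78,ct))
print('floor z4 wrist',onz('',(361.6,127),4,c3))
# held clamp bottom: predicted in scene
cs=cam('scene');s=arm.state()['ee_pos']
for k in (70,80,90): print(k,proj('',s-[0,0,k],cs),proj('',s-[0,0,k],c3))
f=cv2.imread('pics/s12.png');cv2.imwrite('pics/s12z.png',cv2.resize(f[110:210,350:430],(480,600),interpolation=cv2.INTER_CUBIC))
```

```text
(array([487.07448749, 292.61550199,  77.24550313]), [np.float64(1.124203618978298), np.float64(1.1242036189783973)])
rim z78 wrist [487.90947913 293.20683644  78.        ] top [486.11574812 291.80151924  78.        ]
floor z4 wrist [490.30202262 293.41664109   4.        ]
70 [[386.63844555 196.89331773]] [[315.10875467 245.75005178]]
80 [[386.26402674 200.29812683]] [[315.17370024 242.01677417]]
90 [[385.8933943  203.66850425]] [[315.23392404 238.5549191 ]]
```

View pics/s12z.png

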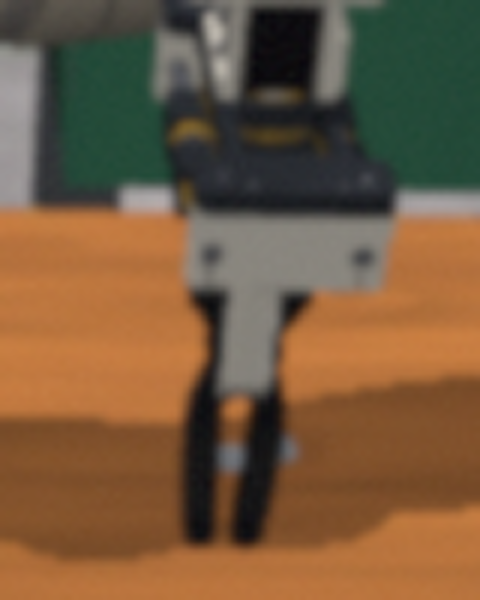

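The pot is at (487.5, 293), its rim triangulated at 77 mm. The handle ends are about 80 mm below the TCP and centred: they appear at (387,200.5), predicted (386,200). I go above the pot.

```bash
python3 - <<'E'
from h import *
delta([487.5,293,245],Rtool(0,0),5)
E
python3 -m inch '[[0.02,0.012,0,0,0,0],[0.04,0.025,0,0,0,0],[0.045,0.03,0.01,0,0,0],[0.045,0.03,0.03,0,0,0],[0.025,0.012,0.04,0,0,0],[0.01,0.004,0.03,0,0,0],[0,0,0,0,0,0],[0,0,0,0,0,0]]'; python3 -m inch '[[0,0,0,0,0,0],[0,0,0,0,0,0],[0,0,0,0,0,0]]'
python3 - <<'E'
from h import *
show();delta([487.5,293,200],Rtool(0,0),1)
c=cam('wrist');f=arm.grab_frame('wrist');cv2.imwrite('pics/w13.png',f[:,:,::-1]);np.savez('v4.npz',K=c[0],R=c[1],t=c[2])
f=arm.grab_frame('scene');cv2.imwrite('pics/s13.png',cv2.resize(f[150:320,350:520],(600,600),interpolation=cv2.INTER_CUBIC)[:,:,::-1])
E
```

```text
shift [0.037  0.0222 0.0221] rot [-0.0003  0.0001 -0.0008] per row of 5
time: 22.15
ee_pos: [487.7, 293.8, 245.0]
tool_rot: [0.709, 0.706, -0.001, -0.001]
contact_force: [-0.7, -0.4, -1.4]
opening: 15.4
time: 22.45
ee_pos: [488.3, 294.0, 246.2]
tool_rot: [0.709, 0.705, -0.0, -0.0]
contact_force: [-0.1, 0.5, -0.6]
opening: 15.9
t 22.45 p [488.3 294.  246.2] yaz -0.3 z [-0.001  0.    -1.   ] q [4.520e-01 4.000e-02 1.534e+00 1.000e-03 1.568e+00 4.560e-01] F [-0.1  0.5 -0.6] op 15.9
shift [-0.002  -0.0016  0.0925] rot [-0.0005 -0.0002 -0.0031] per row of 1
```

View pics/w13.png

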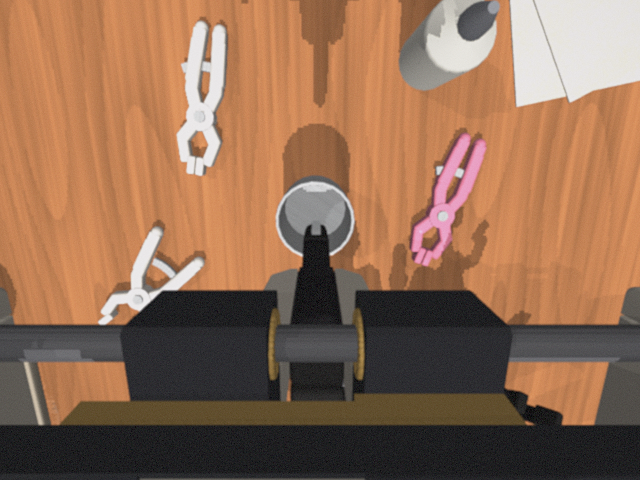

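View pics/s13.png

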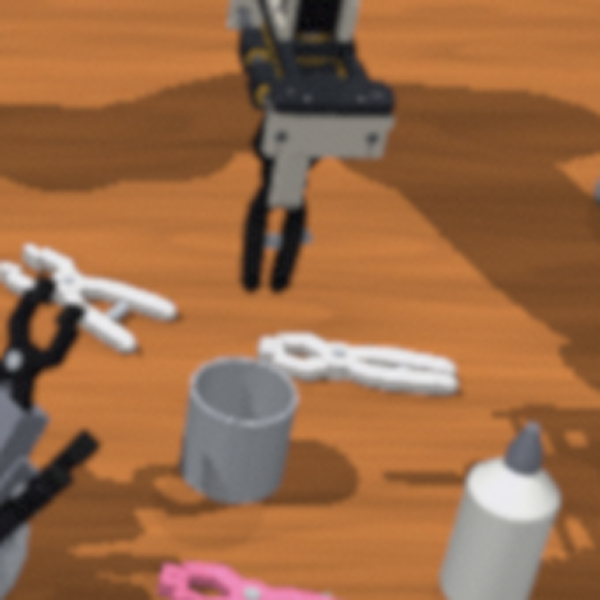

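Run:
```python
from h import *
v=np.load('v4.npz');c=(v['K'],v['R'],v['t'])
a=np.linspace(0,2*np.pi,73)
for cx,cy in((487.5,293),(488,293.5)):
    q=proj('',np.c_[cx+39*np.cos(a),cy+39*np.sin(a),0*a+78],c); print(q.min(0).round(1),q.max(0).round(1))
```

```text
[274.9 179.9] [353.7 257.3]
[275.3 179.4] [354.2 256.8]
```

The rim in w13 (x 277–355, top 180) agrees with the estimate to about 1 mm. I start lowering.

```bash
python3 -m inch '[[-0.002,0,0.02,0,0,0],[0,0,0.04,0,0,0],[0,0,0.04,0,0,0],[0,0,0.04,0,0,0],[0,0,0.02,0,0,0],[0,0,0,0,0,0],[0,0,0,0,0,0]]'
python3 - <<'E'
from h import *
show()
f=arm.grab_frame('scene');cv2.imwrite('pics/s14.png',cv2.resize(f[170:320,350:500],(600,600),interpolation=cv2.INTER_CUBIC)[:,:,::-1])
f=arm.grab_frame('wrist');cv2.imwrite('pics/w14.png',f[:,:,::-1])
E
```

```text
time: 23.25
ee_pos: [487.9, 293.2, 165.5]
tool_rot: [0.709, 0.706, -0.001, -0.001]
contact_force: [-0.8, 1.0, -1.5]
opening: 15.8
t 23.25 p [487.9 293.2 165.5] yaz -0.3 z [-0.002 -0.    -1.   ] q [4.510e-01 8.000e-02 1.640e+00 1.000e-03 1.424e+00 4.550e-01] F [-0.8  1.  -1.5] op 15.8
```

View pics/s14.png

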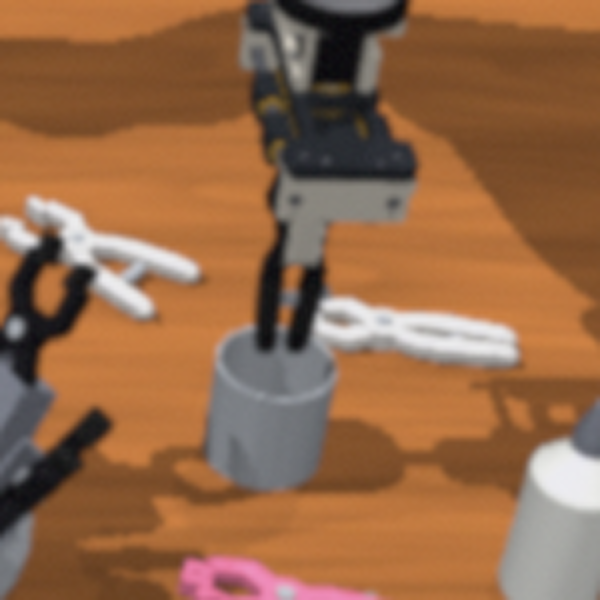

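View pics/w14.png

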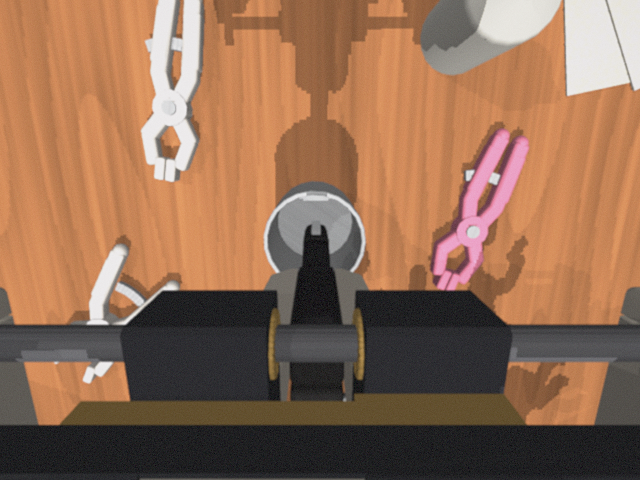

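The handle ends at (267,345) and (298,345) are centred in the pot mouth (215–338). I lower them inside.

```bash
python3 -m inch '[[0,0,0.02,0,0,0],[0,0,0.02,0,0,0],[0,0,0.02,0,0,0],[0,0,0.02,0,0,0],[0,0,0.02,0,0,0],[0,0,0.02,0,0,0],[0,0,0,0,0,0],[0,0,0,0,0,0]]'
python3 - <<'E'
from h import *
show()
E
python3 -m inch '[[0,0,0.006,0,0,0],[0,0,0.006,0,0,0],[0,0,0.006,0,0,0],[0,0,0,0,0,0]]';python3 -m inch '[[0,0,0.004,0,0,0],[0,0,0.002,0,0,0],[0,0,0,0,0,0]]'
```

```text
time: 24.15
ee_pos: [487.4, 293.0, 104.7]
tool_rot: [0.709, 0.706, -0.001, -0.001]
contact_force: [0.4, 0.4, 0.1]
opening: 15.9
t 24.15 p [487.4 293.  104.7] yaz -0.3 z [-0.003 -0.001 -1.   ] q [4.510e-01 1.320e-01 1.699e+00 1.000e-03 1.314e+00 4.550e-01] F [0.4 0.4 0.1] op 15.9
time: 24.55
ee_pos: [487.3, 292.9, 95.5]
tool_rot: [0.709, 0.706, -0.001, -0.001]
contact_force: [0.3, 0.5, -2.4]
opening: 15.9
time: 24.85
ee_pos: [487.5, 293.0, 92.9]
tool_rot: [0.709, 0.706, -0.001, -0.001]
contact_force: [-0.6, 0.2, -1.4]
opening: 15.9
```

Force still shows only the clamp's weight. I continue in 1–2 mm steps.

```bash
python3 -m inch '[[0,0,0.003,0,0,0],[0,0,0.003,0,0,0],[0,0,0,0,0,0]]';python3 -m inch '[[0,0,0.002,0,0,0],[0,0,0.002,0,0,0],[0,0,0,0,0,0]]';python3 -m inch '[[0,0,0.002,0,0,0],[0,0,0,0,0,0]]'
```

```text
time: 25.15
ee_pos: [487.4, 293.0, 89.7]
tool_rot: [0.709, 0.706, -0.001, -0.001]
contact_force: [1.0, 1.0, -1.8]
opening: 15.8
time: 25.45
ee_pos: [487.4, 293.0, 87.9]
tool_rot: [0.709, 0.706, -0.001, -0.001]
contact_force: [0.3, 0.5, -1.5]
opening: 15.6
time: 25.65
ee_pos: [487.5, 293.1, 86.9]
tool_rot: [0.709, 0.706, -0.001, -0.001]
contact_force: [0.7, -0.6, -0.8]
opening: 15.4
```

Run:
```python
from h import *
show()
f=arm.grab_frame('scene');cv2.imwrite('pics/s15.png',cv2.resize(f[190:310,360:480],(600,600),interpolation=cv2.INTER_CUBIC)[:,:,::-1])
```

```text
t 25.65 p [487.5 293.1  86.9] yaz -0.2 z [-0.003 -0.001 -1.   ] q [4.510e-01 1.500e-01 1.713e+00 1.000e-03 1.281e+00 4.550e-01] F [ 0.7 -0.6 -0.8] op 15.4
```

View pics/s15.png

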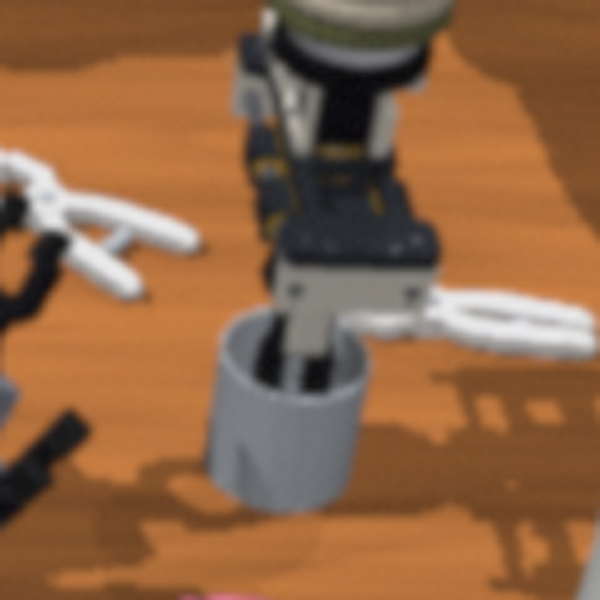

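The handles are well inside the pot and the fingertip is above the rim. I continue.

```bash
python3 -m inch '[[0,0,0.002,0,0,0],[0,0,0,0,0,0]]';python3 -m inch '[[0,0,0.002,0,0,0],[0,0,0,0,0,0]]';python3 -m inch '[[0,0,0.002,0,0,0],[0,0,0,0,0,0]]'
```

```text
time: 25.9
ee_pos: [487.5, 293.0, 85.9]
tool_rot: [0.709, 0.706, -0.001, -0.001]
contact_force: [-0.3, 0.3, -1.6]
opening: 15.7
time: 26.1
ee_pos: [487.5, 293.0, 84.9]
tool_rot: [0.709, 0.706, -0.001, -0.001]
contact_force: [0.3, -0.7, -1.8]
opening: 16.0
time: 26.3
ee_pos: [487.5, 293.0, 83.9]
tool_rot: [0.709, 0.706, -0.001, -0.001]
contact_force: [-0.4, -1.1, -1.1]
opening: 15.6
```

```bash
python3 -m inch '[[0,0,0.001,0,0,0],[0,0,0,0,0,0]]';python3 -m inch '[[0,0,0.001,0,0,0],[0,0,0,0,0,0],[0,0,0,0,0,0]]';python3 -m inch '[[0,0,0.001,0,0,0],[0,0,0,0,0,0],[0,0,0,0,0,0]]'
```

```text
time: 26.5
ee_pos: [487.5, 293.0, 83.5]
tool_rot: [0.709, 0.706, -0.001, -0.001]
contact_force: [-0.6, -0.0, -2.4]
opening: 16.1
time: 26.8
ee_pos: [487.6, 293.0, 83.0]
tool_rot: [0.709, 0.706, -0.001, -0.001]
contact_force: [-1.1, 0.5, -2.2]
opening: 15.5
time: 27.1
ee_pos: [487.6, 293.1, 82.6]
tool_rot: [0.709, 0.706, -0.001, -0.001]
contact_force: [0.1, 0.9, -1.8]
opening: 15.9
```

```bash
python3 -m inch '[[0,0,0.001,0,0,0],[0,0,0,0,0,0]]';python3 -m inch '[[0,0,0.001,0,0,0],[0,0,0,0,0,0],[0,0,0,0,0,0]]';python3 -m inch '[[0,0,0.001,0,0,0],[0,0,0,0,0,0],[0,0,0,0,0,0]]'
python3 - <<'E'
from h import *
show()
f=arm.grab_frame('wrist');cv2.imwrite('pics/w16.png',f[:,:,::-1])
E
```

```text
time: 27.3
ee_pos: [487.7, 293.1, 82.4]
tool_rot: [0.709, 0.706, -0.001, -0.001]
contact_force: [-1.3, 0.0, 1.9]
opening: 16.0
time: 27.6
ee_pos: [487.8, 293.2, 82.3]
tool_rot: [0.709, 0.706, -0.001, -0.001]
contact_force: [-1.7, -1.2, 5.3]
opening: 15.6
time: 27.9
ee_pos: [487.9, 293.3, 82.3]
tool_rot: [0.709, 0.706, -0.001, -0.001]
contact_force: [-3.3, -1.6, 8.8]
opening: 15.8
t 27.9 p [487.9 293.3  82.3] yaz -0.2 z [-0.002 -0.    -1.   ] q [4.510e-01 1.560e-01 1.716e+00 1.000e-03 1.271e+00 4.550e-01] F [-3.3 -1.6  8.8] op 15.8
```

View pics/w16.png

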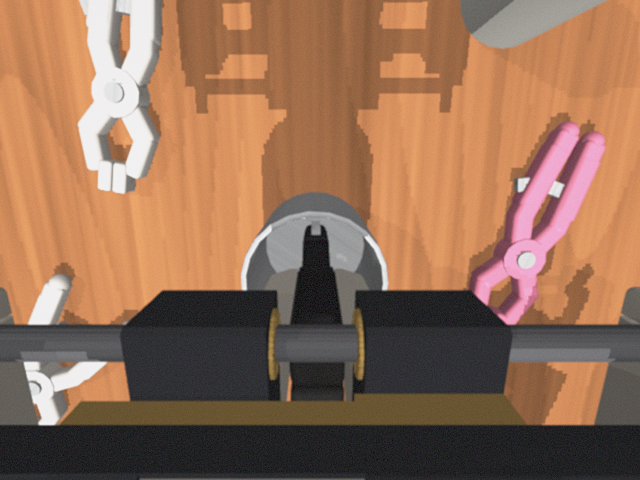

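The clamp touches bottom at TCP z 82.3, with 8.8 N upward. I ease off 1 mm and open in small steps.

```bash
python3 -m inch '[[0,0,-0.002,0,0,0],[0,0,0,0,0,0],[0,0,0,0,0,0]]'; python3 -m inch '[[0,0,0,0,0,0],[0,0,0,0,0,0],[0,0,0,0,0,0],[0,0,0,0,0,0]]' 0.22; python3 -m inch '[[0,0,0,0,0,0],[0,0,0,0,0,0],[0,0,0,0,0,0],[0,0,0,0,0,0]]' 0.3;python3 - <<'E'
from h import *
show()
f=arm.grab_frame('wrist');cv2.imwrite('pics/w17.png',f[:,:,::-1])
E
```

```text
time: 28.25
ee_pos: [487.7, 293.1, 82.3]
tool_rot: [0.709, 0.706, -0.001, -0.001]
contact_force: [-1.7, -1.0, 4.3]
opening: 15.8
time: 28.65
ee_pos: [487.5, 293.0, 81.8]
tool_rot: [0.709, 0.706, -0.001, -0.001]
contact_force: [-0.3, -0.3, 0.9]
opening: 20.2
time: 29.05
ee_pos: [487.6, 293.1, 82.1]
tool_rot: [0.709, 0.706, -0.001, -0.001]
contact_force: [0.2, -0.9, -0.1]
opening: 27.9
t 29.05 p [487.6 293.1  82.1] yaz -0.3 z [-0.002 -0.    -1.   ] q [4.510e-01 1.560e-01 1.717e+00 1.000e-03 1.271e+00 4.550e-01] F [ 0.2 -0.9 -0.1] op 27.9
```

View pics/w17.png

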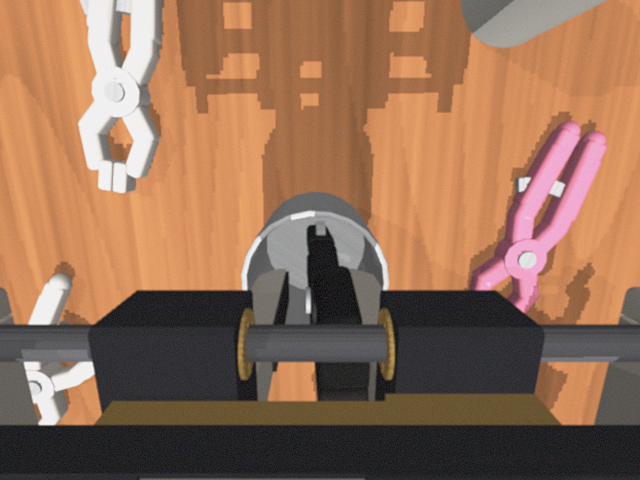

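The clamp leans on the +x (right) finger, so I open further gradually and shift the gripper towards +x to lay it onto the rim.

```bash
python3 -m inch '[[0,0,0,0,0,0],[0,0,0,0,0,0],[0,0,0,0,0,0],[0,0,0,0,0,0]]' 0.45; python3 -m inch '[[0,0,0,0,0,0],[0,0,0,0,0,0],[0,0,0,0,0,0],[0,0,0,0,0,0]]' 0.65;python3 -m inch '[[0,0,0,0,0,0],[0,0,0,0,0,0],[0,0,0,0,0,0],[0,0,0,0,0,0],[0,0,0,0,0,0]]' 1;python3 - <<'E'
from h import *
show()
f=arm.grab_frame('wrist');cv2.imwrite('pics/w18.png',f[:,:,::-1])
f=arm.grab_frame('scene');cv2.imwrite('pics/s18.png',cv2.resize(f[190:310,360:480],(600,600),interpolation=cv2.INTER_CUBIC)[:,:,::-1])
E
```

```text
time: 29.5
ee_pos: [487.5, 293.1, 82.0]
tool_rot: [0.709, 0.706, -0.001, -0.001]
contact_force: [-1.1, -0.6, 1.0]
opening: 41.9
time: 29.9
ee_pos: [487.5, 293.1, 82.1]
tool_rot: [0.709, 0.706, -0.001, -0.001]
contact_force: [-0.1, -0.4, 0.8]
opening: 60.5
time: 30.4
ee_pos: [487.5, 293.1, 82.0]
tool_rot: [0.709, 0.706, -0.001, -0.001]
contact_force: [-0.3, -0.8, -0.4]
opening: 92.2
t 30.4 p [487.5 293.1  82. ] yaz -0.3 z [-0.002 -0.001 -1.   ] q [4.510e-01 1.560e-01 1.717e+00 1.000e-03 1.272e+00 4.550e-01] F [-0.3 -0.8 -0.4] op 92.2
```

View pics/w18.png

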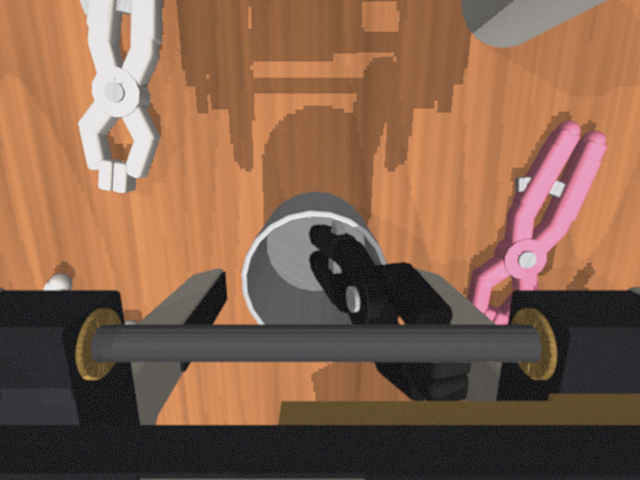

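View pics/s18.png

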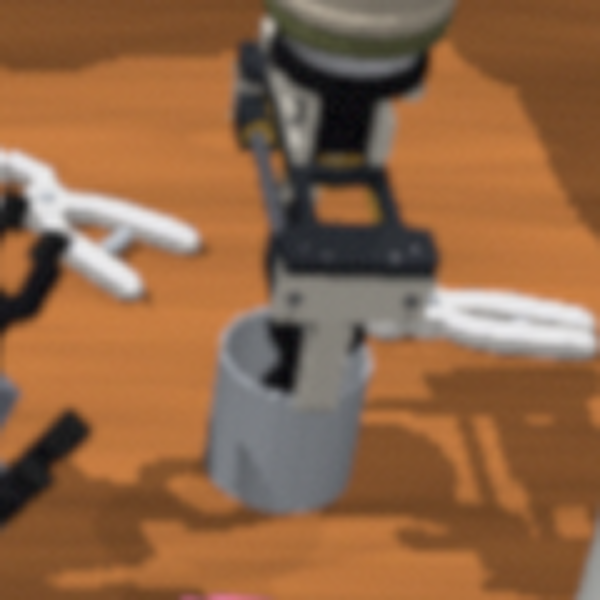

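```bash
python3 -m inch '[[0,0.004,0,0,0,0],[0,0.006,0,0,0,0],[0,0.006,0,0,0,0],[0,0.006,0,0,0,0],[0,0.006,0,0,0,0],[0,0,0,0,0,0]]';python3 -m inch '[[0,0.006,0,0,0,0],[0,0.006,0,0,0,0],[0,0.006,0,0,0,0],[0,0.006,0,0,0,0],[0,0,0,0,0,0],[0,0,0,0,0,0]]';python3 - <<'E'
from h import *
show()
f=arm.grab_frame('wrist');cv2.imwrite('pics/w19.png',f[:,:,::-1])
E
```

```text
time: 31.1
ee_pos: [502.0, 293.0, 82.0]
tool_rot: [0.709, 0.705, -0.001, -0.001]
contact_force: [-0.7, -0.1, -0.3]
opening: 92.7
time: 31.7
ee_pos: [513.5, 292.9, 81.9]
tool_rot: [0.709, 0.706, -0.001, -0.001]
contact_force: [1.1, 0.4, 1.1]
opening: 93.0
t 31.7 p [513.5 292.9  81.9] yaz -0.3 z [-0.003 -0.001 -1.   ] q [4.310e-01 2.130e-01 1.652e+00 1.000e-03 1.279e+00 4.360e-01] F [1.1 0.4 1.1] op 93.0
```

View pics/w19.png

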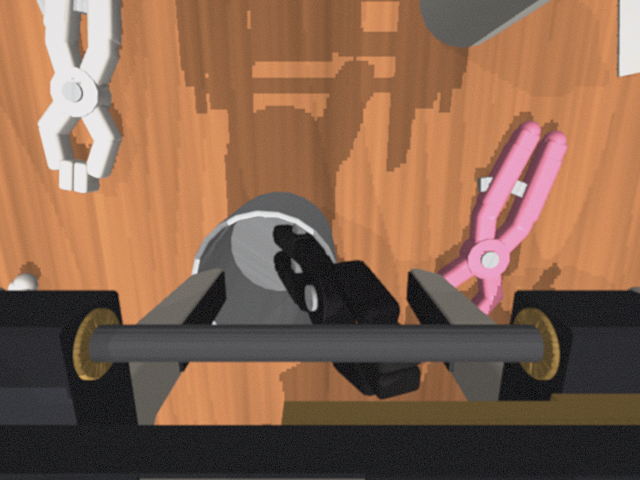

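The clamp now rests on the pot rim, clear of both fingers. I centre a little more and lift away.

```bash
python3 -m inch '[[0,0.008,0,0,0,0],[0,0.008,0,0,0,0],[0,0,0,0,0,0],[0,0,-0.02,0,0,0],[0,0,-0.03,0,0,0],[0,0,-0.04,0,0,0],[0,0,-0.05,0,0,0],[0,0,-0.06,0,0,0]]';python3 -m inch '[[0,0,-0.08,0,0,0],[0,0,-0.08,0,0,0],[-0.06,0,-0.02,0,0,0],[-0.08,0,0,0,0,0],[-0.08,0,0,0,0,0],[-0.04,0,0,0,0,0],[0,0,0,0,0,0],[0,0,0,0,0,0]]';python3 - <<'E'
from h import *
show()
c=cam('wrist');f=arm.grab_frame('wrist');cv2.imwrite('pics/w20.png',f[:,:,::-1]);np.savez('v5.npz',K=c[0],R=c[1],t=c[2])
f=arm.grab_frame('scene');cv2.imwrite('pics/s20.png',f[:,:,::-1])
f=arm.grab_frame('top');cv2.imwrite('pics/t20.png',f[:,:,::-1])
E
```

```text
time: 32.55
ee_pos: [521.4, 292.9, 183.7]
tool_rot: [0.709, 0.706, -0.001, -0.001]
contact_force: [0.4, -0.5, 0.7]
opening: 92.9
time: 33.35
ee_pos: [521.7, 163.1, 273.5]
tool_rot: [0.709, 0.705, -0.0, -0.0]
contact_force: [0.9, -0.4, -0.3]
opening: 92.9
t 33.35 p [521.7 163.1 273.5] yaz -0.3 z [-0.001  0.    -1.   ] q [ 0.209 -0.031  1.555  0.     1.617  0.214] F [ 0.9 -0.4 -0.3] op 92.9
```

View pics/w20.png

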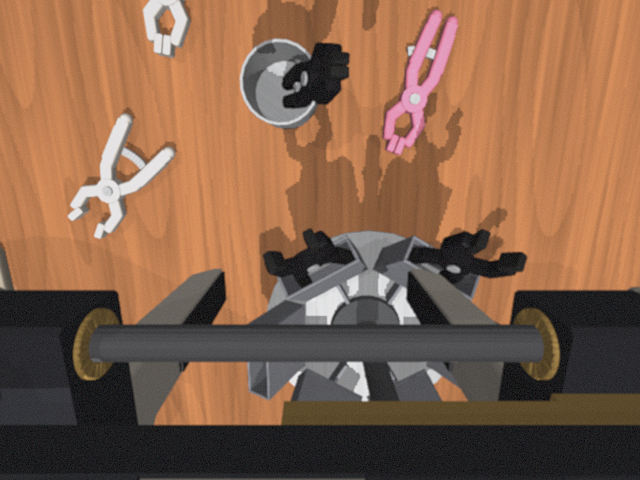

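View pics/s20.png

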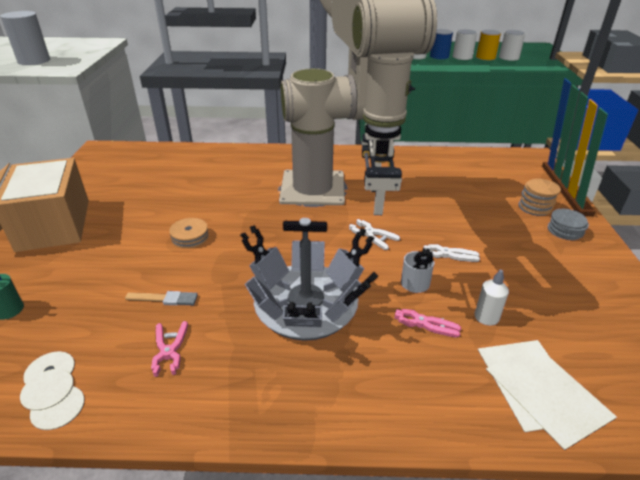

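View pics/t20.png

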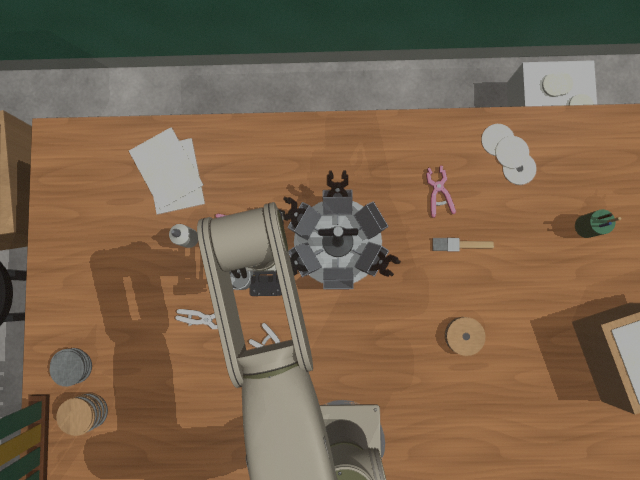

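The clamp stands in the pot and the robot is clear. Last checks: lean, pot shift and bystanders.

Run:
```python
from h import *
v=np.load('v5.npz');c=(v['K'],v['R'],v['t'])
for b in(0,-15,-25):
  for th in (.3,.45,.6,.75):
    print(b,th,proj('',[488+b+158*np.sin(th),292,4+158*np.cos(th)],c).round(0),proj('',[488+b,292,4],c).round(0),proj('',[488+b+158*np.sin(th),292,4+158*np.cos(th)],cam('scene')).round(0))
a=np.linspace(0,2*np.pi,73);q=proj('',np.c_[488+39*np.cos(a),293+39*np.sin(a),0*a+78],c);print('rim pred',q.min(0).round(1),q.max(0).round(1))
w=cv2.imread('pics/w20.png');s=cv2.imread('pics/s20.png')
cv2.imwrite('pics/fin.png',np.hstack([cv2.resize(w[30:135,230:365],(514,400),interpolation=cv2.INTER_CUBIC),cv2.resize(s[240:300,395:437],(280,400),interpolation=cv2.INTER_CUBIC)]))
for th in('disc_stack','glue_bottle','glue_brush','pot'): print(th,[np.round(m['xy']) for m in arm.mark_of(th,'scene')[:1]])
```

```text
0 0.3 [[331.  65.]] [[286.  94.]] [[425. 247.]]
0 0.45 [[359.  67.]] [[286.  94.]] [[426. 255.]]
0 0.6 [[382.  70.]] [[286.  94.]] [[427. 265.]]
0 0.75 [[401.  74.]] [[286.  94.]] [[427. 275.]]
-15 0.3 [[311.  65.]] [[273.  94.]] [[424. 243.]]
-15 0.45 [[340.  67.]] [[273.  94.]] [[425. 252.]]
-15 0.6 [[364.  70.]] [[273.  94.]] [[426. 261.]]
-15 0.75 [[383.  74.]] [[273.  94.]] [[426. 271.]]
-25 0.3 [[298.  65.]] [[265.  95.]] [[424. 241.]]
-25 0.45 [[327.  67.]] [[265.  95.]] [[425. 249.]]
-25 0.6 [[352.  70.]] [[265.  95.]] [[425. 258.]]
-25 0.75 [[371.  74.]] [[265.  95.]] [[426. 268.]]
rim pred [239.6  37.5] [319.9 124.2]
disc_stack [array([189., 237.])]
glue_bottle [array([486., 316.])]
glue_brush [array([164., 296.])]
pot [array([413., 281.])]
```

View pics/fin.png

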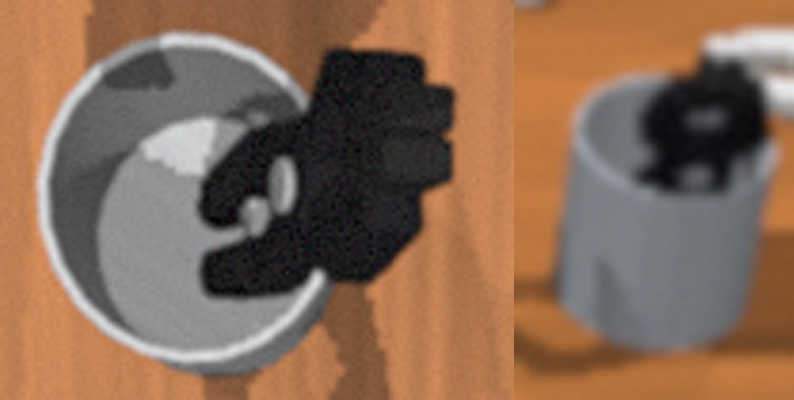

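The crop shows the handles on the pot floor with the clamp leaning about 0.4 rad. The rim (x 240–318) is where predicted, so the pot has hardly moved. I hand the job in.

Run:
```python
from h import *
show(); print(arm.close_job())
```

```text
t 33.7 p [521.3 163.7 271.9] yaz -0.2 z [-0.003 -0.    -1.   ] q [ 0.21  -0.029  1.556  0.     1.617  0.214] F [-0.3  0.5  0.5] op 92.8
the job is handed in; nothing more can be done
None
```

The shut clamp is standing handles down in the pot and the job is handed in, at 33.7 s of the 67 s allowed. No verdict was reported.

**What I did:**
- I picked out the shut clamp by its jaws, which close in a ring.
- I turned the stand about 146° by its T bar until that clamp's pocket faced the robot (azimuth 180° ± 1°), and let go.
- I gripped the clamp at its boss, drew it out, and lowered it into the pot. It touched bottom at about 9 N.
- I opened the fingers in small steps and laid the clamp against the rim before lifting away.

**Last checks:**
- **Clamp:** the handles are on the pot floor, and it leans about 0.4 rad.
- **Pot and bystanders:** the pot's rim is where it was predicted, to within 1–2 mm. The disc stack, bottle and brush marks in the scene picture moved by no more than about 3 pixels from the start, which is within the detector's noise.
- **Open clamps:** all four still show in their pockets.
- **Robot:** the gripper is open and clear of everything.

**What disagreed:** a full 30° tilt for the grasp was out of the arm's range. I gripped at 25° and used the slack in the pocket, with about 4 N of side force while drawing out. The clamp also did not stay upright when released: it tipped onto one finger, which is why I eased it onto the rim.

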